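# Turn the gauge block tin lid-down in its V-rest

## Task

The tin leaning in the steel V-rest has a loose lid, which now faces up, and a steel gauge block inside. Pinch lid and tin together between the fingers, lift the tin out and turn it over so that the lid faces down, keeping it pinched shut, then set it back in the same V-rest leaning the other way, lid against the opposite wing, and let go. Leave the smaller tin lying flat on the worktop where it is.

Things in the scene. Friction and masses are not known exactly. Their poses are not given: they have to be found in the camera images.
- tin: Flat grey tin 80 (x) x 110 (y) x 34 mm (z), 38 thick with its lid, about 0.28 kg with lid and the block loose inside. Origin: centre of its bottom; z points out through the lid. Start: bottom on the rest's +y wing, x along the groove, y 45 deg up to +y, z 45 deg up to -y; the upper 64 mm of its 110 clear the wings. Turned (90 deg about x): y 45 deg up to -y, z 45 deg down to -y, lid on the -y wing.
- lid: Loose flat aluminium lid, plate 78 x 108 x 4 mm, with a 6 mm lip that plugs into the tin with under 1 mm play; nothing holds it shut. Origin at the centre of the plate's underside, 34 mm along the tin's z from the tin's origin when shut; axes as the tin's.
- v_rest: Fixed dark steel V-rest, base 100 x 110 mm, 55 mm high: two flat wings at 45 degrees, 100 mm long, 46 mm up the slope, meeting at a right angle in a groove. Origin: centre of its underside on the worktop; the groove runs along its x, 22 mm above the origin; one wing rises to +y, the other to -y. The tin's lower edges sit down in the groove.
- flat_tin: The smaller closed tin of the same kind, 60 x 80 x 32 mm, lying flat on the worktop, to be left alone. Origin at the centre of its underside.
Not all that is in view belongs to the job. What is shaped like the tin but pink is not meant.

How it is judged:
On the way:
1. the tin is turned past upright, lid side downward, clear of the rest, with the fingers pinching both lid and tin (angle between tin's own z axis and vertical above 1.75 rad and contact force between the fingers and lid above 1 N and contact force between the fingers and tin above 1 N and contact force between each of tin, lid and v_rest below 0.1 N), for 0.1 s.
At the end, for the whole second after the job is handed in: The tin rests still and released in the V-rest, lid facing 45 degrees down against the wing on the rest's -y side (within 10 degrees), seated to about 10 mm, in line with the groove within 10 degrees and within 30 mm of its middle; the lid is shut on the tin within 5 mm (angle between tin's own z axis and vertical between 2.18 and 2.53 rad and angle between the x axis of tin and the x axis of v_rest, either way round below 0.175 rad and x of tin in the frame of v_rest between -0.03 and 0.03 m and y of tin in the frame of v_rest between -0.027 and 0.003 m and z of tin in the frame of v_rest below 0.098 m and distance between tin and lid between 0.03 and 0.039 m and angle between the z axis of tin and the z axis of lid, either way round below 0.12 rad and linear speed of each of tin, lid below 0.02 m/s); the robot touches nothing.
It fails at once if the lid comes away from the tin by more than about 10 mm (distance between tin and lid above 0.045 m or angle between the z axis of tin and the z axis of lid, either way round above 0.25 rad).
It fails at once if the smaller flat tin is moved by more than 20 mm (distance of flat_tin from where it was at the start of the episode above 0.02 m).
It also fails if it takes over 38 s, if anything falls off the work surface, if the arm or the gripper's body presses on something with over 40 N, if the wrist force passes 120 N, or if a joint passes its speed limit or range.

## Robot

A 7-joint arm with a two-finger parallel gripper is mounted at the origin on a cart in front of the work surface, level with it; the furniture and walls round the work are solid. World frame = base frame: x ahead of the robot, y to its left, z up, the work surface at z = 0. Lengths are in m, angles in rad, forces in N, time in s.
With the tool pointing down it reaches from about 0.4 to 0.85 m from the base axis. Payload 10.4 kg.
Tool frame: the origin (TCP) lies midway between the tips of the shut fingers; the grasp point (between the pads) lies robot.pinch_z behind it (robot.pinch_z is the distance from the TCP to the grasp point, in m); z points along the fingers, y is the direction in which the jaws open and shut (so a half turn about z gives the same grasp; the last joint's range is limited). The gripper opens to 87 mm and grips with 3 to 60 N. Pads are 19 mm wide; open, the fingers measure 117 mm over their backs; the gripper's body (75 mm by 190 mm) begins 51 mm behind the grasp point.
Start: joints at [-1.243, 0.332, -0.065, 1.46, 0.022, 1.35, -0.088], TCP at [0.215, 0.587, 0.223] pointing down, gripper open.
Joint ranges: [-2.6, 2.6], [-0.5, 2.12], [-1.47, 1.34], [0.16, 2.42], [-1.27, 4.41], [0.06, 2.06], [-2.6, 2.6]. Speed limits (rad/s): [2.22, 2.22, 2.79, 2.79, 3.14, 3.14, 3.14].

## Interface

Orientations are given as a rotation vector (axis times angle).
In Python, from plant import telemetry, viewer, workorder, robot gives the robot as it stands.
- The arm moves only by the tool carry_out, never from a script. Its argument "increments" is a list of rows, each a list of 5 numbers: the shift along the world's x, y, z in cm, then the turn about the world's z in rad, then the opening, from 0 (shut) to 1 (fully open). A call has 1 to 5 rows; each row shifts and turns the commanded pose from where the row before left it; what a row does not reach is not made up. A row lasts 1/8 s, in which the tool goes at most 62.5 mm and 10.7 degrees, less where a joint would pass 70% of its speed; a pose out of reach is approached as far as the arm can. A call with a gripper value outside its range is refused whole. The fingers move at their own pace and stop on an object; the grip force is fixed at half the most. Time passes only in rows, so rows that do not move let the fingers close. It gives the time, the measured TCP pose, the force and the opening at its end, in the units of the state.
- telemetry.read_state(): the state, without advancing time (a new reading comes with each control period).
- viewer.get_image(name): name is "side" or "top" or "wrist"; returns a dict with "pixels" (400x640x3 uint8, red, green, blue), "depth" (400x640 float32, m along the optical axis (not along the pixel's ray), 0 where there is no reading), "fx", "fy", "cx", "cy" (pixels), "D" ([k1, k2, p1, p2, k3] as OpenCV has them; the pictures are not rectified), "cam_to_world" (4x4, takes a point from camera to world coordinates). Camera axes: x right, y down, z forward; pixel columns grow to the right and rows downward; lengths in m; the calibration is good to about 2 mm. A picture is of the moment at which its call begins.
- workorder.close_job(): hands the job in, once; it reports no verdict.
The state is a dict: "clock": time; "q": joint angles; "dq": joint speeds; "joint_torque": joint torques, N m; "ee_pos": TCP position; "eef_rot": TCP orientation; "ft_force": force on the tool from outside, world axes, zero at the start; "wrist_torque": the same for the moment, N m; "opening": opening from 0.0 (shut) to 1.0 (fully open).
Only numpy, scipy, OpenCV 4.12 (cv2) and the standard library are available. Lean on these libraries where they do the work, as an engineer would, in place of code of your own. Each camera call takes 0.05 s, during which the arm holds its last target.

## Working session

There is one attempt and no reset: what is moved stays moved. The work goes in short steps, Python scripts to look and compute and a tool call to move; the robot and the scene stay as the last step left them, time stands still between calls to the robot, and variables do not carry over. Pictures are saved under pics/ and viewed, and the job is handed in when it is done.

Besides the shell and the picture viewer there is one more tool, called after "Call:" in YAML: its name, and indented under it one key for each argument. carry_out: Moves the arm, as the interface text tells. Its arguments: {"type":"object","properties":{"increments":{"type":"array"}},"required":["increments"]}

View pics/side0.png

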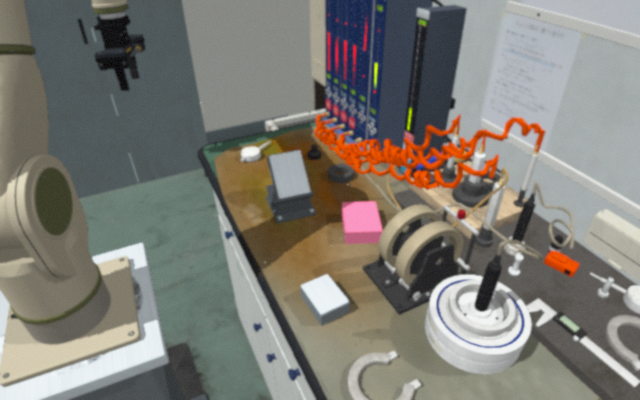

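View pics/top0.png

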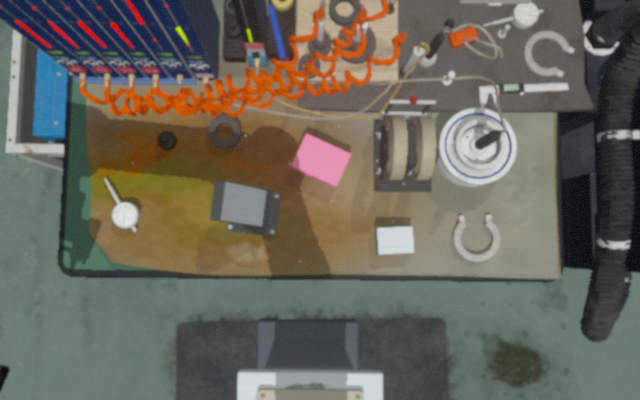

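View pics/wrist0.png

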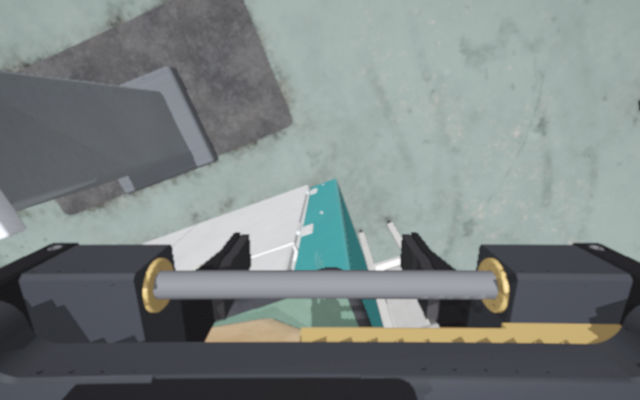

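```bash
cat > h.py <<'E'
import numpy as np, cv2
from plant import telemetry, viewer
def cloud(im):
    K=np.array([[im['fx'],0,im['cx']],[0,im['fy'],im['cy']],[0,0,1]],float)
    v,u=np.mgrid[0:400,0:640]
    p=cv2.undistortPoints(np.stack([u,v],-1).reshape(-1,1,2).astype(float),K,np.array(im['D'],float)).reshape(400,640,2)
    d=im['depth'][...,None]
    P=np.concatenate([p*d,d],-1)
    T=np.array(im['cam_to_world'])
    W=P@T[:3,:3].T+T[:3,3]; W[im['depth']==0]=np.nan
    return W
def shot(n,tag):
    im=viewer.get_image(n); np.savez(f'pics/{tag}.npz',**im); cv2.imwrite(f'pics/{tag}.png',im['pixels'][:,:,::-1]); return im
def load(tag): return dict(np.load(f'pics/{tag}.npz'))
E
python3 - <<'E'
from h import *
np.set_printoptions(precision=3,suppress=True,linewidth=200)
for n in('top','side'):
    im=load(n+'0'); W=cloud(im)
    np.save(f'pics/{n}W.npy',W)
W=np.load('pics/topW.npy')
print('table',W[240,150],W[250,330],'flat',W[240,395],'pink',W[160,320], 'rack',W[80,190],W[40,100],'wheel',W[140,400])
for px in [(215,185),(220,205),(240,205),(265,190),(262,220),(272,195),(275,225),(232,230),(250,226)]:
    print(px,W[px[1],px[0]])
im=load('top0'); c=im['pixels'][160:260,190:310,::-1]; cv2.imwrite('pics/crop0.png',cv2.resize(c,None,fx=6,fy=6,interpolation=cv2.INTER_CUBIC))
im=load('side0'); c=im['pixels'][130:250,240:400,::-1]; cv2.imwrite('pics/crop1.png',cv2.resize(c,None,fx=5,fy=5,interpolation=cv2.INTER_CUBIC))
E
```

```text
table [ 0.432  0.36  -0.   ] [ 0.414 -0.042  0.003] flat [ 0.438 -0.183  0.031] pink [ 0.612 -0.017  0.032] rack [0.794 0.279 0.015] [0.798 0.4   0.226] wheel [ 0.634 -0.172  0.149]
(215, 185) [0.544 0.2   0.108]
(220, 205) [0.502 0.187 0.12 ]
(240, 205) [0.504 0.149 0.096]
(265, 190) [0.542 0.102 0.047]
(262, 220) [0.476 0.107 0.053]
(272, 195) [0.536 0.089 0.004]
(275, 225) [0.468 0.081 0.012]
(232, 230) [0.454 0.171 0.05 ]
(250, 226) [0.465 0.135 0.022]
```

View pics/crop0.png

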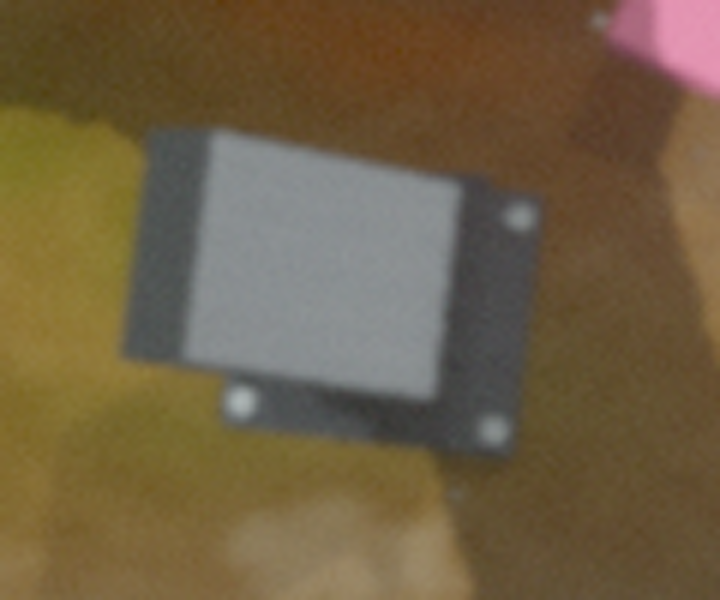

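View pics/crop1.png

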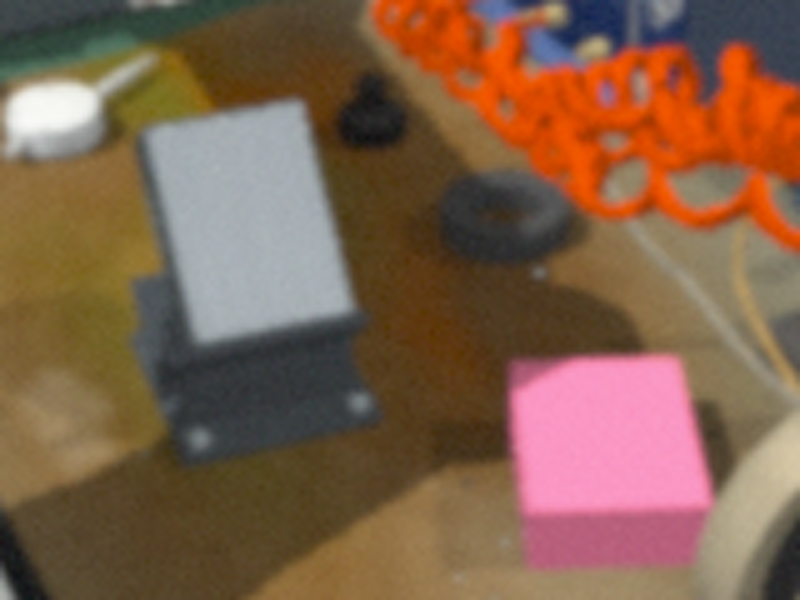

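```bash
python3 - <<'E'
from h import *
np.set_printoptions(precision=4,suppress=True,linewidth=200)
# lid region polygons
for n,poly in (('top',[(227,183),(265,192),(261,225),(223,219)]),('side',[(271,158),(299,151),(309,192),(280,198)])):
    W=np.load(f'pics/{n}W.npy'); m=np.zeros((400,640),np.uint8); cv2.fillPoly(m,[np.array(poly)],1); m=cv2.erode(m,np.ones((3,3)))
    p=W[m>0]; p=p[~np.isnan(p).any(1)]; c=np.median(p,0)
    for _ in range(3):
        U,S,V=np.linalg.svd(p-p.mean(0),full_matrices=False); nn=V[2]*np.sign(V[2,2]); r=(p-p.mean(0))@nn; p=p[abs(r)<2.5*r.std()+1e-4]
    print(n,len(p),p.mean(0),'n',nn,'incl',np.degrees(np.arccos(nn[2])),'az',np.degrees(np.arctan2(nn[1],nn[0])),'rms',r.std())
    # larger set: all points within 3mm of plane near
    q=W.reshape(-1,3); q=q[~np.isnan(q).any(1)]; k=(abs((q-p.mean(0))@nn)<.004)&(np.linalg.norm(q-p.mean(0),axis=1)<.08); q=q[k]
    h=np.array([-nn[1],nn[0],0]);h/=np.linalg.norm(h); s=np.cross(nn,h); 
    uv=np.stack([(q-p.mean(0))@h,(q-p.mean(0))@s],1).astype(np.float32); R=cv2.minAreaRect(uv); print(R); 
    cc=p.mean(0)+h*R[0][0]+s*R[0][1]; print('rect centre',cc,'h',h,'s',s, 'extent',uv.min(0),uv.max(0))
# base corner bolts in top image
im=load('top0');W=np.load('pics/topW.npy')
for px in [(190+520/6,160+217/6),(190+240/6,160+402/6),(190+493/6,160+430/6)]:
    K=np.array([[im['fx'],0,im['cx']],[0,im['fy'],im['cy']],[0,0,1]],float)
    a=cv2.undistortPoints(np.array([[px]],float),K,im['D'].astype(float))[0,0]; T=im['cam_to_world']; d=T[:3,:3]@np.array([*a,1]); t=(0.008-T[2,3])/d[2]; print('bolt',T[:3,3]+t*d)
E
```

```text
top 1228 [0.5057 0.142  0.0885] n [-0.0726 -0.7051  0.7054] incl 45.13569257412257 az -95.87746581305302 rms 0.0015532076762119853
((-0.007054217159748077, -0.0018493719398975372), (0.09834432601928711, 0.11528780311346054), 0.5740194916725159)
rect centre [0.4985 0.1414 0.0872] h [ 0.9947 -0.1024  0.    ] s [0.0722 0.7017 0.7088] extent [-0.0557 -0.0593] [0.0427 0.056 ]
side 1090 [0.5098 0.14   0.0859] n [-0.0716 -0.7058  0.7048] incl 45.18821293815108 az -95.78950392973856 rms 0.0015556152058111119
((-0.0033766143023967743, -0.0036970824003219604), (0.12546874582767487, 0.09270225465297699), 88.13228607177734)
rect centre [0.5062 0.1377 0.0833] h [ 0.9949 -0.1009  0.    ] s [0.0711 0.7012 0.7094] extent [-0.0516 -0.0669] [0.0412 0.0585]
bolt [0.5328 0.0785 0.008 ]
bolt [0.4624 0.1812 0.008 ]
bolt [0.4532 0.0872 0.008 ]
```

Call:
carry_out:
  increments:
    - [0, 0, 6, 0, 1]
    - [0, 0, 6, 0, 1]
    - [0, 0, 6, 0, 1]
    - [0, 0, 6, 0, 1]
    - [0, 0, 6, 0, 1]

```text
clock: 0.78
ee_pos: [0.2147, 0.5864, 0.5246]
eef_rot: [0.548, 3.093, 0.001]
ft_force: [0.9, 1.4, 0.1]
opening: 0.998
```

Call:
carry_out:
  increments:
    - [0, 0, 6, 0, 1]
    - [0, 0, 6, 0, 1]
    - [0, 0, 6, 0, 1]
    - [0, 0, 6, 0, 1]
    - [0, 0, 6, 0, 1]

```text
clock: 1.4
ee_pos: [0.199, 0.54, 0.6523]
eef_rot: [0.545, 3.049, 0.292]
ft_force: [0.7, 0.4, 1.1]
opening: 1.0
```

```bash
python3 - <<'E'
from h import *
print(telemetry.read_state())
E
```

```text
{'clock': 1.4, 'q': array([-1.54053501,  0.29165592,  0.43039062,  0.62112983, -0.15691549,
        2.05784366, -0.00795554]), 'dq': array([-0.20367316, -0.22029374,  0.23596407, -0.1310447 , -0.01771232,
       -0.0013931 , -0.00415924]), 'joint_torque': array([ 1.87266637e+00, -4.81949508e+01,  2.80732714e+00, -3.10245824e+01,
        3.61805409e-02, -9.43427011e-01, -1.08143201e-02]), 'ee_pos': array([0.19895999, 0.54000662, 0.65229843]), 'eef_rot': array([0.54516526, 3.04933593, 0.29205799]), 'ft_force': array([0.68503706, 0.36513697, 1.11179779]), 'wrist_torque': array([-0.13840268,  0.09840859, -0.07830592]), 'opening': 0.9998007411020589}
```

Call:
carry_out:
  increments:
    - [0, 0, -4, 0, 1]
    - [0, 0, -4, 0, 1]
    - [0, 0, 0, 0, 1]

```text
clock: 1.78
ee_pos: [0.1982, 0.5399, 0.5681]
eef_rot: [0.544, 3.052, 0.279]
ft_force: [-0.1, -0.8, 0.8]
opening: 1.001
```

```bash
cat >> h.py <<'E'
from scipy.spatial.transform import Rotation as Ro
def st():
    s=telemetry.read_state(); R=Ro.from_rotvec(s['eef_rot']).as_matrix()
    np.set_printoptions(precision=3,suppress=True,linewidth=200)
    print('t',s['clock'],'p',s['ee_pos'],'open',round(s['opening'],3),'F',s['ft_force'],'q',s['q'])
    z=R[:,2]; print('toolz',z,'tilt deg',np.degrees(np.arccos(-z[2])),'tilt az',np.degrees(np.arctan2(z[1],z[0])),'jaw y',R[:,1], 'az',np.degrees(np.arctan2(R[1,1],R[0,1])))
    return s,R
E
python3 -c "
from h import *
st()"
```

```text
t 1.775 p [0.198 0.54  0.568] open 1.001 F [-0.135 -0.831  0.821] q [-1.635  0.148  0.412  0.99  -0.062  1.834 -0.036]
toolz [ 0.059  0.171 -0.983] tilt deg 10.422917743547645 tilt az 70.83362383799457 jaw y [0.34  0.923 0.181] az 69.77739690938719
```

```bash
cat > fit.py <<'E'
from h import *
from scipy.optimize import least_squares
import itertools
D=[([-1.24263452,0.33285995,-0.06470047,1.46093377,0.0216165,1.34989716,-0.088494],[0.21463714,0.58658094,0.22176499],[-5.48078557e-01,-3.09324687,2.18717207e-03]),
([-1.54053501,0.29165592,0.43039062,0.62112983,-0.15691549,2.05784366,-0.00795554],[0.19895999,0.54000662,0.65229843],[0.54516526,3.04933593,0.29205799])]
import json,os
s=telemetry.read_state(); rec=(s['q'].tolist(),s['ee_pos'].tolist(),s['eef_rot'].tolist())
L=json.load(open('data.json')) if os.path.exists('data.json') else D
if not any(np.allclose(r[0],rec[0],atol=1e-3) for r in L): L.append(rec)
json.dump(L,open('data.json','w'))
def fk(q,par,sg):
    b0,d1,a2,d3,a4,d5,a6,d7,yt,zb=par
    P=[]
    E=lambda ax,t:Ro.from_euler(ax,t).as_matrix()
    R=E('z',sg[0]*q[0]+b0); p=np.array([0,0,d1]); p=p+R@[a2,0,0]
    R=R@E('y',q[1])@E('z',sg[1]*q[2]); p=p+R@[a4,0,d3]
    R=R@E('y',q[3])@E('z',sg[2]*q[4]); p=p+R@[zb,0,d5]
    R=R@E('y',q[5]); p=p+R@[a6,0,0]
    R=R@E('z',sg[3]*q[6]+yt); p=p+R@[0,0,d7]
    return p,R
def res(par,sg):
    o=[]
    for q,p,r in L:
        P,R=fk(q,par,sg); o+=list(P-p); o+=list(0.5*(R-Ro.from_rotvec(r).as_matrix()).ravel())
    return np.array(o)
if __name__=='__main__':
    out=[]
    for sg in itertools.product([1,-1],repeat=4):
      for b0 in (0,2.46):
       for yt in np.arange(4)*np.pi/2:
        f=least_squares(res,[b0,.3,0,.42,0,.4,0,.25,yt,0],args=(sg,)); 
        # small regularisation
        out.append((f.cost,sg,f.x))
    out.sort(key=lambda t:t[0])
    for c,sg,x in out[:4]: print(c,sg,np.round(x,4))
    json.dump([out[0][1],out[0][2].tolist()],open('kin.json','w'))
E
python3 fit.py
```

```text
3.3306196781666004e-05 (1, 1, 1, 1) [ 2.511   0.327  -0.0029  0.4342 -0.01    0.4937 -0.0115  0.4227  1.6445
 -0.0129]
3.330619678166601e-05 (1, 1, 1, 1) [ 2.511   0.327  -0.0029  0.4342 -0.01    0.4937 -0.0115  0.4227  1.6445
 -0.0129]
3.330619678166867e-05 (1, 1, 1, 1) [ 2.511   0.327  -0.0029  0.4342 -0.01    0.4937 -0.0115  0.4227  1.6445
 -0.0129]
3.330619678170304e-05 (1, 1, 1, 1) [ 2.511   0.327  -0.0029  0.4342 -0.01    0.4937 -0.0115  0.4227  1.6445
 -0.0129]
```

Call:
carry_out:
  increments:
    - [3.5, -4.5, 0, -0.15, 1]
    - [3.5, -4.5, 0, -0.15, 1]
    - [3.5, -4.5, 0, -0.15, 1]
    - [3.5, -4.5, 0, -0.15, 1]
    - [3.5, -4.5, 0, -0.15, 1]

```text
clock: 2.4
ee_pos: [0.3754, 0.3142, 0.5743]
eef_rot: [1.599, 2.58, 0.252]
ft_force: [-0.9, 1.0, 0.0]
opening: 1.001
```

```bash
python3 fit.py | head -1; python3 -c "
from h import *
st()"
```

```text
0.0001340168615009321 (-1, -1, -1, -1) [-0.0669  0.3233 -0.0123  0.4157 -0.0109  0.489  -0.0328  0.3997  1.5048
t 2.4 p [0.375 0.314 0.574] open 1.001 F [-0.91   1.044  0.016] q [-1.481 -0.09   0.576  1.19   0.131  1.849 -0.394]
toolz [ 0.168  0.09  -0.982] tilt deg 10.98062852971058 tilt az 28.119556509449765 jaw y [0.88  0.436 0.19 ] az 26.374287461837977
```

Call:
carry_out:
  increments:
    - [3.5, -4.5, 0, -0.15, 1]
    - [3.5, -4.5, 0, -0.15, 1]
    - [3.5, -4.5, -3, -0.15, 1]
    - [3, -4, -3, 0, 1]
    - [0, 0, 0, 0, 1]

```text
clock: 3.02
ee_pos: [0.5098, 0.1377, 0.5136]
eef_rot: [2.115, 2.133, 0.207]
ft_force: [-0.6, 0.5, 1.3]
opening: 1.003
```

```bash
python3 fit.py | head -1; python3 -c "
from h import *
st()"
```

```text
0.00018835753885614143 (-1, -1, -1, -1) [-0.0659  0.3195 -0.0096  0.408  -0.0099  0.4892 -0.032   0.3864  1.5058
t 3.025 p [0.51  0.138 0.514] open 1.003 F [-0.622  0.53   1.309] q [-1.276 -0.074  0.826  1.299  0.132  1.717 -0.407]
toolz [ 0.188  0.006 -0.982] tilt deg 10.858465265339962 tilt az 1.743176689692618 jaw y [0.982 0.008 0.188] az 0.4663243745897103
```

```bash
cat > fit2.py <<'E'
from h import *
from scipy.optimize import least_squares
import json
L=json.load(open('data.json'))
E=lambda ax,t:Ro.from_euler(ax,t).as_matrix()
AX='zyzyzyz'; SG=[-1,1,-1,1,-1,1,-1]
def fk(q,x):
    off=x[:7]; V=x[7:28].reshape(7,3)
    R=np.eye(3); p=np.array([0,0,x[28]])
    for i in range(7):
        R=R@E(AX[i],SG[i]*q[i]+off[i]); p=p+R@V[i]
    return p,R
x0=np.zeros(29); x0[28]=.3195; x0[7:28].reshape(7,3)[[1+1,4,6]]=[[0,0,.41],[0,0,.489],[0,0,.39]]; x0[6]=1.5
def fit():
    global L
    s=telemetry.read_state(); rec=(s['q'].tolist(),s['ee_pos'].tolist(),s['eef_rot'].tolist())
    if not any(np.allclose(r[0],rec[0],atol=1e-3) for r in L): L.append(rec)
    json.dump(L,open('data.json','w'))
    def res(x):
        o=[]
        for q,p,r in L:
            P,R=fk(q,x); o+=list((P-p)/.001); o+=list((Ro.from_matrix(R.T@Ro.from_rotvec(r).as_matrix()).as_rotvec())/.002)
        d=(x-x0); sc=np.full(29,.02); sc[:7]=.05; sc[[0,6]]=1; sc[28]=.2; sc[[15,21,27]]=.2
        return np.array(o+list(d/sc))
    f=least_squares(res,x0); r=res(f.x)[:len(L)*6]
    return f.x,r
if __name__=='__main__':
    np.set_printoptions(precision=4,suppress=True,linewidth=160)
    x,r=fit(); print('n',len(L),'offs',x[:7]); print(x[7:28].reshape(7,3),x[28]); print('res',r.reshape(-1,6))
    np.save('x.npy',x)
E
python3 fit2.py
```

```text
n 5 offs [-0.0014 -0.0004  0.0003  0.0001 -0.      0.0002  1.5696]
[[ 0.0017 -0.0104 -0.0005]
 [-0.0013 -0.0104  0.0004]
 [-0.0021 -0.0088  0.4454]
 [-0.0003 -0.0088  0.    ]
 [-0.001  -0.0034  0.4914]
 [-0.0015 -0.0034 -0.0003]
 [ 0.0003 -0.0006  0.3584]] 0.26523156957319627
res [[-0.0149 -0.0079  0.0292  0.045  -0.0249  0.0129]
 [-0.0444 -0.0452  0.0738  0.0244  0.0182 -0.0108]
 [ 0.0594  0.1042 -0.1947  0.0215  0.0219  0.0006]
 [-0.0626  0.0068  0.0557 -0.0219  0.0193  0.0002]
 [ 0.0109 -0.0521  0.0374 -0.0692 -0.0048 -0.0028]]
```

```bash
cat > plan.py <<'E'
from h import *
import fit2
from scipy.optimize import least_squares
x=np.load('x.npy'); fk=lambda q:fit2.fk(q,x)
LO=np.array([-2.6,-.5,-1.47,.16,-1.27,.06,-2.6]); HI=np.array([2.6,2.12,1.34,2.42,4.41,2.06,2.6])
ex=np.array([.9949,-.1009,0]);ex/=np.linalg.norm(ex); ez=np.array([0,0,1.]); ey=np.cross(ez,ex)
G=np.array([.4975,.130,.022]); XO=.005; PZ=.0187; GY=.08
def ik(p,R,q0,w=.3,reg=1e-3):
    f=least_squares(lambda q:np.r_[(fk(q)[0]-p),w*Ro.from_matrix(R.T@fk(q)[1]).as_rotvec(),reg*(q-q0)],np.clip(q0,LO+1e-4,HI-1e-4),bounds=(LO,HI))
    P,RR=fk(f.x); return f.x,np.linalg.norm(P-p),np.degrees(Ro.from_matrix(R.T@RR).magnitude())
def grasp_pose(th,jaw,lift=0):
    # th: tool tilt toward lid side in start orientation (+45) ; tin pose rotated about groove
    ...
def startpose(jaw=1):
    y=(ey+ez)/2**.5; z=(-ey+ez)/2**.5; g=G+XO*ex+GY*y+.019*z
    tz=-y; ty=jaw*z; tx=np.cross(ty,tz); return g+PZ*tz,np.stack([tx,ty,tz],1)
def endpose(jaw=1):
    y=(-ey+ez)/2**.5; z=(-ey-ez)/2**.5; g=G+XO*ex+GY*y-.019*z
    tz=-y; ty=jaw*z; tx=np.cross(ty,tz); return g+PZ*tz,np.stack([tx,ty,tz],1)
E
python3 - <<'E'
from plan import *
np.set_printoptions(precision=2,suppress=True,linewidth=160)
rng=np.random.default_rng(0)
for nm,f in (('start',startpose),('end',endpose)):
  for jaw in(1,-1):
    p,R=f(jaw); sols=[]
    for _ in range(25):
        q,ep,er=ik(p,R,rng.uniform(LO,HI),reg=0)
        if ep<1e-3 and er<.5: sols.append(q)
    print(nm,jaw,p,'n',len(sols)); 
    for q in sols[:6]: print('   ',q)
E
```

```text
start 1 [0.51 0.16 0.08] n 14
    [-1.01  0.69  0.4   1.57  0.31  1.49 -2.42]
    [-0.8   0.66  0.11  1.56  0.45  1.55 -2.53]
    [-1.18  0.75  0.64  1.58  0.17  1.45 -2.3 ]
    [-1.43  0.99  1.08  1.58 -0.17  1.43 -2.02]
    [-0.71  0.65 -0.02  1.55  0.51  1.57 -2.57]
    [-0.65  0.66 -0.1   1.55  0.55  1.59 -2.6 ]
start -1 [0.51 0.16 0.08] n 19
    [ 0.03  1.06 -1.21  1.51  1.16  2.06  0.19]
    [-0.94  0.67  0.29  1.56  0.36  1.51  0.68]
    [-0.47  0.69 -0.35  1.53  0.66  1.66  0.46]
    [-1.37  0.91  0.96  1.58 -0.06  1.43  1.03]
    [-0.95  0.68  0.31  1.56  0.35  1.51  0.69]
    [-0.28  0.75 -0.62  1.52  0.79  1.75  0.37]
end 1 [0.5  0.1  0.08] n 9
    [ 0.67  0.4  -0.5   1.99 -0.72  1.01 -1.02]
    [ 1.15  0.65 -1.1   1.98 -0.28  0.89 -1.36]
    [ 0.71  0.41 -0.55  1.99 -0.7   1.   -1.04]
    [ 0.01  0.36  0.24  2.02 -0.97  1.16 -0.84]
    [ 1.    0.53 -0.9   1.98 -0.48  0.93 -1.2 ]
    [ 0.68  0.4  -0.52  1.99 -0.71  1.01 -1.03]
end -1 [0.5  0.1  0.08] n 14
    [ 1.19  0.69 -1.16  1.97 -0.21  0.88  1.72]
    [ 1.29  0.88 -1.35  1.97  0.08  0.88  1.49]
    [ 1.11  0.61 -1.05  1.97 -0.34  0.9   1.83]
    [ 1.33  1.01 -1.44  1.98  0.28  0.91  1.34]
    [-0.61  0.56  0.99  2.04 -1.23  1.43  2.47]
    [ 0.87  0.46 -0.75  1.98 -0.59  0.96  2.02]
```

```bash
cat > sim.py <<'E'
from plan import *
VL=.7*np.array([2.22,2.22,2.79,2.79,3.14,3.14,3.14])/8
def row(q,inc,w=.3,reg=.003):
    P,R=fk(q); d=np.array(inc[:3])/100; n=np.linalg.norm(d); d=d*min(1,.0625/n) if n>0 else d
    yaw=np.clip(inc[3],-.187,.187); Rt=Ro.from_euler('z',yaw).as_matrix()@R; pt=P+d
    lo=np.maximum(LO,q-VL)-1e-9; hi=np.minimum(HI,q+VL)+1e-9
    f=least_squares(lambda a:np.r_[(fk(a)[0]-pt),w*Ro.from_matrix(Rt.T@fk(a)[1]).as_rotvec(),reg*(a-q)],np.clip(q,lo+1e-6,hi-1e-6),bounds=(lo,hi),xtol=1e-6,ftol=1e-7)
    return f.x
def desc(q):
    P,R=fk(q); z=R[:,2]; y=R[:,1]
    return f"p {np.round(P,3)} tilt {np.degrees(np.arccos(np.clip(-z[2],-1,1))):.1f} head {np.degrees(np.arctan2(z[1],z[0])):.0f} yaz {np.degrees(np.arctan2(y[1],y[0])):.0f} yel {np.degrees(np.arcsin(y[2])):.1f} xel {np.degrees(np.arcsin(R[2,0])):.1f} q {np.round(q,2)}"
def run(q,incs,w=.3,reg=.003):
    for i in incs: q=row(q,i,w,reg)
    return q
E
python3 - <<'E'
from sim import *
q0=np.array([-1.24263452,0.33285995,-0.06470047,1.46093377,0.0216165,1.34989716,-0.088494])
print('obs p .199 .54 .652 tilt 10.8, q -1.54 .29 .43 .62 -.157 2.058 -.008 ; at t.78 p .2147 .5864 .5246')
for w in (.05,.1,.2,.3,.6,1):
  for reg in (.003,.03):
    q=run(q0,[[0,0,6,0]]*5,w,reg); q2=run(q,[[0,0,6,0]]*5,w,reg); print(w,reg,fk(q)[0].round(3),desc(q2))
E
```

```text
obs p .199 .54 .652 tilt 10.8, q -1.54 .29 .43 .62 -.157 2.058 -.008 ; at t.78 p .2147 .5864 .5246
0.05 0.003 [0.215 0.587 0.522] p [0.214 0.585 0.818] tilt 36.3 head 70 yaz 70 yel 36.3 xel 0.3 q [-1.4   0.38  0.41  0.16 -0.27  1.98 -0.03]
0.05 0.03 [0.214 0.586 0.52 ] p [0.214 0.584 0.817] tilt 40.9 head 72 yaz 69 yel 40.8 xel 1.8 q [-1.28  0.18 -0.05  0.5   0.05  1.75 -0.08]
0.1 0.003 [0.215 0.587 0.522] p [0.212 0.581 0.807] tilt 34.1 head 70 yaz 70 yel 34.1 xel 0.1 q [-1.43  0.4   0.62  0.16 -0.44  2.01 -0.02]
0.1 0.03 [0.214 0.585 0.519] p [0.212 0.578 0.806] tilt 33.9 head 71 yaz 69 yel 33.9 xel 0.9 q [-1.32  0.38 -0.    0.16  0.04  2.01 -0.07]
0.2 0.003 [0.215 0.587 0.522] p [0.208 0.57  0.777] tilt 28.4 head 70 yaz 70 yel 28.4 xel 0.1 q [-1.42  0.39  0.45  0.21 -0.29  2.06 -0.02]
0.2 0.03 [0.214 0.584 0.519] p [0.208 0.568 0.776] tilt 28.3 head 71 yaz 70 yel 28.2 xel 0.7 q [-1.34  0.37  0.1   0.22 -0.04  2.06 -0.06]
0.3 0.003 [0.215 0.587 0.522] p [0.204 0.559 0.742] tilt 23.1 head 70 yaz 70 yel 23.1 xel 0.1 q [-1.46  0.34  0.39  0.35 -0.19  2.06 -0.02]
0.3 0.03 [0.214 0.584 0.519] p [0.204 0.557 0.742] tilt 23.0 head 71 yaz 70 yel 22.9 xel 0.5 q [-1.38  0.33  0.19  0.35 -0.09  2.06 -0.05]
0.6 0.003 [0.215 0.587 0.522] p [0.196 0.536 0.662] tilt 11.9 head 70 yaz 70 yel 11.9 xel 0.0 q [-1.51  0.28  0.37  0.61 -0.12  2.06 -0.02]
0.6 0.03 [0.214 0.584 0.519] p [0.196 0.535 0.662] tilt 11.9 head 71 yaz 70 yel 11.9 xel 0.2 q [-1.47  0.27  0.29  0.61 -0.1   2.06 -0.03]
1 0.003 [0.215 0.587 0.522] p [0.191 0.523 0.615] tilt 5.5 head 70 yaz 70 yel 5.5 xel 0.0 q [-1.54  0.26  0.37  0.74 -0.11  2.06 -0.02]
1 0.03 [0.214 0.584 0.519] p [0.191 0.523 0.615] tilt 5.5 head 71 yaz 70 yel 5.5 xel 0.1 q [-1.5   0.26  0.31  0.74 -0.09  2.06 -0.03]
```

```bash
python3 - <<'E'
from sim import *
W=.62
q=telemetry.read_state()['q']; print(desc(q))
def prog(name,q,incs,k=10):
    print(name)
    for i in range(0,len(incs),k):
        q=run(q,incs[i:i+k],W); print('  ',i+k,desc(q))
    return q
prog('up',q,[[0,0,6,0]]*40)
u=np.array([.965,.26])
prog('in @.51',q,[[-6*u[0],-6*u[1],0,0]]*30)
ql=run(q,[[0,0,-5,0]]*4,W)
prog('in @.3',ql,[[-6*u[0],-6*u[1],0,0]]*30)
prog('out',q,[[6*u[0],6*u[1],0,0]]*30)
prog('yaw -',q,[[0,0,0,-.187]]*30)
prog('yaw +',q,[[0,0,0,.187]]*30)
E
```

```text
p [0.51  0.138 0.514] tilt 10.9 head 2 yaz 0 yel 10.8 xel 0.2 q [-1.28 -0.07  0.83  1.3   0.13  1.72 -0.41]
up
   10 p [0.477 0.12  0.818] tilt 30.2 head 9 yaz -0 yel 29.9 xel 4.2 q [-1.    0.13  0.87  0.46 -0.12  2.06 -0.23]
   20 p [0.416 0.097 0.98 ] tilt 53.8 head 11 yaz -5 yel 52.7 xel 7.7 q [-1.12  0.09  1.12  0.16 -0.21  1.99 -0.21]
   30 p [0.388 0.086 1.119] tilt 76.9 head 11 yaz -26 yel 73.8 xel 9.4 q [-1.8  -0.06  0.16  0.16  1.42  1.78 -0.27]
   40 p [0.382 0.082 1.267] tilt 100.8 head 11 yaz -126 yel 75.5 xel 9.5 q [-1.68 -0.06  0.01  0.16  1.5   1.37 -0.27]
in @.51
   10 p [0.167 0.147 0.542] tilt 6.1 head -31 yaz 0 yel 5.2 xel -3.1 q [-0.62 -0.5  -0.21  1.55  0.    2.06 -0.8 ]
   20 p [-0.346  0.124  0.497] tilt 5.4 head -36 yaz 0 yel 4.3 xel -3.2 q [-1.51 -0.26 -1.04  1.38 -0.25  1.98 -2.6 ]
   30 p [-0.578  0.006  0.457] tilt 13.7 head -165 yaz 7 yel -13.6 xel -1.9 q [-1.07 -0.5  -1.47  1.29 -0.68  1.68 -2.6 ]
in @.3
   10 p [0.165 0.158 0.326] tilt 9.2 head -100 yaz -0 yel -1.6 xel -9.0 q [-0.79 -0.5  -0.16  2.02 -0.01  1.76 -0.93]
   20 p [-0.384  0.102  0.332] til
[... 594 characters left out ...]
14] tilt 10.8 head -105 yaz -107 yel 10.8 xel 0.2 q [-1.13  0.31  1.01  1.04 -0.1   2.01 -2.03]
   20 p [ 0.549 -0.165  0.398] tilt 14.1 head 146 yaz 173 yel 12.6 xel -6.3 q [-0.42  0.67  1.34  1.08 -0.65  2.06 -2.6 ]
   30 p [ 0.275 -0.469  0.157] tilt 30.0 head 36 yaz 106 yel 11.2 xel -27.5 q [ 0.34  0.76  1.34  1.73 -1.08  1.72 -2.6 ]
yaw +
   10 p [0.51  0.138 0.514] tilt 10.9 head 109 yaz 108 yel 10.8 xel 0.2 q [-0.99  0.21  0.99  1.12 -0.38  1.95  1.74]
   20 p [0.432 0.31  0.484] tilt 9.4 head -138 yaz -160 yel 8.7 xel 3.5 q [-0.17  0.36 -0.83  0.98  0.25  2.06  2.6 ]
   30 p [0.068 0.537 0.312] tilt 20.6 head -36 yaz -92 yel 12.0 xel 16.5 q [-0.79  0.7  -1.47  1.36  0.83  2.    2.6 ]
```

```bash
cat > fs.py <<'E'
from plan import *
from math import sin,cos
from scipy.optimize import lsq_linear
off=x[:7].copy(); V=x[7:28].reshape(7,3); B=np.array([0,0,x[28]]); SG=[-1,1,-1,1,-1,1,-1]
VL=.7*np.array([2.22,2.22,2.79,2.79,3.14,3.14,3.14])/8
def fkj(q):
    R=np.eye(3); p=B.copy(); ax=[];pp=[]
    for i in range(7):
        t=SG[i]*q[i]+off[i]; c,s=cos(t),sin(t); k=2 if i%2==0 else 1
        ax.append(R[:,k]*SG[i]); pp.append(p)
        M=np.array([[c,-s,0],[s,c,0],[0,0,1]]) if k==2 else np.array([[c,0,s],[0,1,0],[-s,0,c]])
        R=R@M; p=p+R@V[i]
    J=np.zeros((6,7))
    for i in range(7): J[:3,i]=np.cross(ax[i],p-pp[i]); J[3:,i]=ax[i]
    return p,R,J
W=.62; REG=.02
def row(q,inc,it=2):
    P,R,J=fkj(q); d=np.array(inc[:3],float)/100; n=np.linalg.norm(d); d=d*min(1,.0625/n) if n>0 else d
    yaw=np.clip(inc[3],-.187,.187); Rt=Ro.from_rotvec([0,0,yaw]).as_matrix()@R; pt=P+d
    lo=np.maximum(LO,q-VL); hi=np.minimum(HI,q+VL); a=q.copy(); hi=np.maximum(hi,lo+1e-6)
    for _ in range(it):
        p,Rr,J=fkj(a); e=np.r_[pt-p,W*Ro.from_matrix(Rt@Rr.T).as_rotvec()]
        A=np.vstack([J[:3],W*J[3:],REG*np.eye(7)]); b=np.r_[e,REG*(q-a)]
        f=np.linalg.lstsq(A,b,rcond=None)[0]
        if np.any(a+f<lo) or np.any(a+f>hi): f=lsq_linear(A,b,bounds=(lo-a-1e-9,hi-a+1e-9),method='bvls').x
        a=np.clip(a+f,lo,hi)
    return a
def run(q,incs):
    for i in incs: q=row(q,i)
    return q
def desc(q):
    P,R,_=fkj(q); z=R[:,2]; y=R[:,1]
    return f"p {np.round(P,3)} tilt {np.degrees(np.arccos(np.clip(-z[2],-1,1))):.1f} head {np.degrees(np.arctan2(z[1],z[0])):.0f} yaz {np.degrees(np.arctan2(y[1],y[0])):.0f} yel {np.degrees(np.arcsin(y[2])):.1f} xel {np.degrees(np.arcsin(R[2,0])):.1f} q {np.round(q,2)}"
E
cat > beam.py <<'E'
from fs import *
import time,sys
q0=telemetry.read_state()['q']
def macros(q):
    P,R,_=fkj(q); az=np.arctan2(P[1],P[0]); u=np.array([cos(az),sin(az)]); t=np.array([-u[1],u[0]])
    M=[]
    for dz in (6,-4,0):
        for yw in (-.187,0,.187):
            if dz==0 and yw==0: continue
            M.append([0,0,dz,yw])
    for s in (6,-6): M+= [[*(s*u),0,0],[*(s*t),0,0],[*(s*.7*u),4,0],[*(s*.7*t),4,0]]
    return M
def ok(P): return .22<P[2]<1.25 and np.hypot(P[0],P[1])>.25 and P[0]>0.05 and abs(P[1])<.6 and P[0]<.75
T=-40
def cost(q):
    R=fkj(q)[1]; return abs(np.degrees(np.arcsin(R[2,1]))-T)+abs(np.degrees(np.arcsin(R[2,0])))
beam=[(cost(q0),q0,[])]; t0=time.time(); best=beam[0]
for lv in range(14):
    nx=[]
    for c,q,h in beam:
        for m in macros(q):
            qq=run(q,[m]*4)
            P=fkj(qq)[0]
            if not ok(P): continue
            nx.append((cost(qq),qq,h+[np.round(m,2).tolist()]))
    # diversity: key by (yaw q7 bin, yel bin)
    nx.sort(key=lambda t:t[0]); seen={}; beam=[]
    for n in nx:
        R=fkj(n[1])[1]; k=(round(n[1][6]/.5),round(R[2,1]/.12),round(R[2,0]/.15),round(fkj(n[1])[0][2]/.3))
        if k in seen: continue
        seen[k]=1; beam.append(n)
        if len(beam)>=40: break
    print(lv,round(beam[0][0],1),desc(beam[0][1]),round(time.time()-t0),flush=True)
    if beam[0][0]<best[0]: best=beam[0]
    if best[0]<6: break
print(best[2])
E
python3 -c "
from fs import *
q0=np.array([-1.2426,0.33286,-0.0647,1.46093,0.0216,1.3499,-0.0885])
q=run(q0,[[0,0,6,0]]*10);print(desc(q))
q=telemetry.read_state()['q'];print(desc(run(q,[[0,0,6,0]]*10)),desc(run(q,[[0,0,6,0]]*20)))"
timeout 150 python3 beam.py
```

```text
p [0.194 0.533 0.671] tilt 12.9 head 72 yaz 70 yel 12.9 xel 0.4 q [-1.37  0.26  0.11  0.6  -0.03  2.06 -0.07]
p [0.474 0.121 0.823] tilt 30.9 head 9 yaz -0 yel 30.6 xel 4.1 q [-1.08  0.14  1.    0.46 -0.15  2.06 -0.21] p [0.415 0.097 0.984] tilt 54.4 head 11 yaz -5 yel 53.4 xel 7.5 q [-1.15  0.08  1.05  0.16 -0.12  1.98 -0.22]
0 50.3 p [0.296 0.089 0.525] tilt 9.8 head -2 yaz 0 yel 9.8 xel -0.4 q [-0.99 -0.5   0.21  1.59  0.24  1.92 -0.69] 0
1 48.9 p [0.326 0.102 0.361] tilt 8.1 head 50 yaz 43 yel 8.0 xel 0.9 q [-0.78 -0.5   0.26  1.93  0.08  1.56  0.21] 2
2 44.8 p [0.253 0.067 0.387] tilt 4.6 head 132 yaz 44 yel 0.2 xel 4.6 q [-0.42 -0.5   0.05  1.89 -0.05  1.78  0.37] 6
3 41.8 p [0.248 0.094 0.371] tilt 2.7 head -107 yaz 1 yel -0.8 xel -2.6 q [-0.59 -0.5   0.01  1.92  0.03  1.76 -0.57] 13
4 40.6 p [0.265 0.1   0.56 ] tilt 0.5 head -49 yaz -42 yel 0.5 xel -0.1 q [-0.18 -0.34 -0.21  1.41 -0.07  2.06 -1.14] 20
5 35.6 p [0.152 0.335 0.645] tilt 8.7 head 72 yaz -84 yel -7.9 xel 3.5 q [-0.56 -0.18 -0.5   1.09 -0.13  2.06 -2.6 ] 31
6 31.4 p [0.22  0.226 0.711] tilt 20.4 head 34 yaz -117 yel -18.0 xel 9.4 q [ 0.21 -0.4  -0.54  1.05 -0.34  2.06 -2.6 ] 41
7 26.6 p [0.268 0.305 0.582] tilt 16.4 head 76 yaz -114 yel -16.2 xel -2.8 q [ 0.2  -0.31 -0.66  1.32 -0.43  1.86 -2.6 ] 53
8 17.5 p [0.305 0.169 0.7  ] tilt 24.0 head 30 yaz -146 yel -23.9 xel 1.5 q [ 0.97 -0.5  -0.58  1.11 -0.69  2.06 -2.6 ] 63
9 14.1 p [0.371 0.536 0.396] tilt 27.1 head 67 yaz -116 yel -27.1 xel -1.2 q [ 1.01 -0.5  -1.47  1.51 -0.79  1.3  -2.5 ] 71
10 5.4 p [0.187 0.594 0.365] tilt 35.2 head 74 yaz -107 yel -35.2 xel -0.5 q [-2.6  -0.5   0.91  1.88  0.68  1.03  2.6 ] 80
[[0.0, 0.0, 0.0, 0.19], [0.0, 0.0, -4.0, 0.19], [0.0, 0.0, 0.0, 0.19], [0.0, 0.0, 6.0, 0.19], [0, 0, 6, 0], [0.0, 0.0, -4.0, 0.19], [0.0, 0.0, 0.0, 0.19], [3.18, 5.09, 0.0, 0.0], [3.06, 5.16, 0.0, 0.0], [2.98, 5.21, 0.0, 0.0], [0.0, 0.0, 0.0, 0.19]]
```

```bash
cat > beam2.py <<'E'
import beam_lib as bl
E
sed -e '/^beam=/,$d' beam.py > beam_lib.py
cat > beam2.py <<'E'
from beam_lib import *
from concurrent.futures import ProcessPoolExecutor
import json
T=-43
def ok(P): return .28<P[2]<1.15 and np.hypot(P[0],P[1])>.25 and P[0]>0.05 and -.4<P[1]<.5 and P[0]<.7
def cost(q):
    R=fkj(q)[1]; return abs(np.degrees(np.arcsin(R[2,1]))-T)+.8*abs(np.degrees(np.arcsin(R[2,0])))+30*max(0,abs(q[0])-2.2)
def expand(n):
    c,q,h=n; o=[]
    for m in macros(q):
        m=np.round(m,1).tolist()
        m[3]=float(np.sign(m[3])*.18)
        qq=run(q,[m]*5); P=fkj(qq)[0]
        if ok(P): o.append((cost(qq),qq,h+[m]))
    return o
if __name__=='__main__':
    q0=telemetry.read_state()['q']; beam=[(cost(q0),q0,[])]; t0=time.time(); sols=[]
    with ProcessPoolExecutor() as ex_:
      for lv in range(11):
        nx=sum(ex_.map(expand,beam,chunksize=4),[])
        nx.sort(key=lambda t:t[0]); seen={}; beam=[]
        for n in nx:
            P,R,_=fkj(n[1]); k=(round(n[1][6]/.5),round(R[2,1]/.1),round(R[2,0]/.12),round(P[2]/.3),round(n[1][0]/.8))
            if k in seen: continue
            seen[k]=1; beam.append(n)
            if len(beam)>=100: break
        print(lv,round(beam[0][0],1),desc(beam[0][1]),round(time.time()-t0),flush=True)
        for b in beam[:3]:
            if b[0]<15: sols.append((b[0],lv,b[2],b[1].tolist()))
        json.dump(sols,open('sols.json','w'))
        if time.time()-t0>200: break
E
nproc; OMP_NUM_THREADS=1 timeout 300 python3 beam2.py; python3 -c "
import json
for s in json.load(open('sols.json')): print(round(s[0],1),s[1],s[2])"
```

```text
4
0 52.6 p [0.259 0.088 0.539] tilt 8.7 head -8 yaz 0 yel 8.6 xel -1.2 q [-0.79 -0.5   0.07  1.56  0.16  1.97 -0.65] 0
1 50.3 p [0.296 0.105 0.35 ] tilt 6.5 head 41 yaz 52 yel 6.4 xel -1.2 q [-0.4  -0.5  -0.03  1.97 -0.05  1.56  0.47] 2
2 50.0 p [0.294 0.101 0.349] tilt 6.8 head 50 yaz 52 yel 6.8 xel -0.2 q [-0.28 -0.5  -0.08  1.97 -0.1   1.57  0.54] 10
3 40.7 p [0.175 0.19  0.309] tilt 3.7 head -151 yaz 52 yel -3.4 xel 1.4 q [-0.95 -0.5  -0.01  2.05 -0.03  1.65 -0.05] 19
4 36.5 p [0.243 0.448 0.625] tilt 8.9 head 66 yaz -131 yel -8.5 xel -2.5 q [-0.21  0.31 -1.47  0.86  0.44  2.06  2.6 ] 29
5 30.5 p [0.198 0.445 0.741] tilt 21.1 head 70 yaz -135 yel -19.2 xel -8.4 q [-0.42  0.15 -1.13  0.64  0.28  2.06  2.6 ] 39
6 24.7 p [0.174 0.434 0.844] tilt 33.8 head 71 yaz -140 yel -29.8 xel -14.4 q [-0.92  0.1  -0.57  0.41  0.2   2.06  2.6 ] 49
7 17.7 p [0.535 0.387 0.521] tilt 27.6 head 39 yaz -134 yel -27.5 xel 2.7 q [ 1.46 -0.5  -1.47  1.21 -0.75  1.5  -2.59] 57
8 8.2 p [0.582 0.423 0.512] tilt 38.5 head 38 yaz -133 yel -38.2 xel 4.3 q [ 1.39 -0.5  -1.47  1.32 -0.81  1.23 -2.56] 66
9 1.0 p
[... 1707 characters left out ...]
.0, -0.18], [0.0, 0.0, -4.0, -0.18], [2.8, 5.3, 0.0, 0.0], [6.0, -0.4, 0.0, 0.0], [6.0, -0.4, 0.0, 0.0], [4.2, -0.3, 4.0, 0.0], [0.0, 0.0, -4.0, -0.18], [0.0, 0.0, 0.0, 0.18]]
1.1 10 [[-5.8, -1.6, 0.0, 0.0], [0.0, 0.0, -4.0, -0.18], [-1.9, 5.7, 0.0, 0.0], [0.0, 0.0, 0.0, -0.18], [3.0, 5.2, 0.0, 0.0], [2.1, 3.6, 4.0, 0.0], [0.0, 0.0, -4.0, -0.18], [4.6, 3.8, 0.0, 0.0], [4.6, 3.9, 0.0, 0.0], [4.6, 3.9, 0.0, 0.0], [2.7, -3.2, 4.0, 0.0]]
1.2 10 [[-5.8, -1.6, 0.0, 0.0], [0.0, 0.0, -4.0, -0.18], [-1.9, 5.7, 0.0, 0.0], [0.0, 0.0, 0.0, -0.18], [3.0, 5.2, 0.0, 0.0], [2.1, 3.6, 4.0, 0.0], [0.0, 0.0, -4.0, -0.18], [4.6, 3.8, 0.0, 0.0], [4.6, 3.9, 0.0, 0.0], [4.6, 3.9, 0.0, 0.0], [-3.2, -2.7, 4.0, 0.0]]
```

```bash
cat > ph2.py <<'E'
from fs import *
p,R=startpose(-1); q,ep,er=ik(p,R,np.array([-.94,.67,.29,1.56,.36,1.51,.68])); print(ep,er,desc(q))
for nm,pr in (('lift',[[0,0,6,0]]*3),('lift+yaw',[[0,0,6,-.17]]*7),('up',[[0,0,6,0]]*5),('up',[[0,0,6,0]]*5),('up',[[0,0,6,0]]*5),('up',[[0,0,6,0]]*5),('up',[[0,0,6,0]]*5),('up',[[0,0,6,0]]*5)):
    q=run(q,pr); print(nm,desc(q))
    if abs(np.degrees(np.arcsin(fkj(q)[1][2,1])))>44 and nm=='up': break
p,R=endpose(-1)
for i in range(40):
    P,Rr,_=fkj(q); d=(p+[0,0,.1]-P)*100; yaw=np.arctan2(R[1,1],R[0,1])-np.arctan2(Rr[1,1],Rr[0,1]); n=np.linalg.norm(d); d*=min(1,5/max(n,1e-6))
    q=row(q,[*d,np.clip(yaw,-.17,.17)])
    if i%5==4: print(desc(q))
    if n<.3 and abs(yaw)<.02: break
print(i,desc(q))
q=run(q,[[0,0,-2,0]]*5); print(desc(q),p,R)
E
python3 ph2.py
```

```text
1.2145896136170828e-08 2.7624758534062245e-06 p [0.505 0.159 0.079] tilt 45.0 head -96 yaz 84 yel -45.0 xel -0.0 q [-0.94  0.67  0.29  1.56  0.36  1.51  0.68]
lift p [0.505 0.159 0.258] tilt 45.0 head -96 yaz 84 yel -45.0 xel -0.0 q [-0.96  0.49  0.32  1.43  0.42  1.79  0.82]
lift+yaw p [0.448 0.024 0.436] tilt 32.2 head -132 yaz 18 yel -28.8 xel -13.3 q [-1.22  0.5   1.34  1.28 -0.02  2.06  0.55]
up p [ 0.468 -0.056  0.555] tilt 29.3 head -111 yaz 21 yel -20.8 xel -19.7 q [-1.18  0.35  1.34  1.1   0.18  2.06  0.68]
up p [ 0.48  -0.135  0.691] tilt 32.7 head -90 yaz 24 yel -14.6 xel -28.5 q [-0.98  0.34  1.34  0.8   0.24  2.06  0.94]
up p [ 0.452 -0.195  0.825] tilt 41.3 head -76 yaz 27 yel -10.7 xel -39.3 q [-0.74  0.33  1.34  0.47  0.2   2.06  1.18]
up p [ 0.398 -0.227  0.932] tilt 51.8 head -68 yaz 29 yel -8.9 xel -50.4 q [-0.48  0.31  1.34  0.17  0.08  2.06  1.36]
up p [ 0.341 -0.238  1.011] tilt 62.1 head -65 yaz 30 yel -8.2 xel -60.7 q [-0.71  0.21  1.34  0.16  0.36  1.95  1.43]
up p [ 0.302 -0.251  1.088] tilt 73.4 head -62 yaz 30 yel -8.1 xel -71.4 q [-1.03  0.13  1.34  0.16 
[... 503 characters left out ...]
ilt 54.4 head -12 yaz 84 yel -8.3 xel -53.2 q [ 0.2  -0.29 -0.86  2.42  1.12  0.55 -0.06]
p [0.506 0.105 0.182] tilt 51.9 head -14 yaz 84 yel -9.6 xel -50.3 q [ 0.58 -0.46 -1.16  2.42  0.73  0.39  0.26]
p [0.502 0.101 0.18 ] tilt 51.1 head -14 yaz 84 yel -10.1 xel -49.3 q [ 0.62 -0.5  -1.17  2.42  0.59  0.37  0.4 ]
36 p [0.501 0.101 0.18 ] tilt 50.9 head -14 yaz 84 yel -10.2 xel -49.1 q [ 0.61 -0.5  -1.17  2.42  0.58  0.37  0.41]
p [0.51  0.107 0.122] tilt 49.0 head -15 yaz 84 yel -10.1 xel -47.2 q [ 0.87 -0.32 -1.47  2.42  1.07  0.39 -0.07] [0.49945651 0.09973753 0.07878067] [[-0.99489661  0.07134683  0.07134683]
 [ 0.10089966  0.70349814  0.70349814]
 [ 0.          0.70710678 -0.70710678]]
```

```bash
cat > beam3.py <<'E'
from beam_lib import *
from concurrent.futures import ProcessPoolExecutor
import json,sys
CFG=dict(T=40,kx=.8,levels=10,tmax=120,nb=100)
def ok(P): return .28<P[2]<1.15 and np.hypot(P[0],P[1])>.25 and P[0]>0.05 and -.4<P[1]<.5 and P[0]<.7
def cost(q):
    R=fkj(q)[1]; return abs(np.degrees(np.arcsin(R[2,1]))-CFG['T'])+CFG['kx']*abs(np.degrees(np.arcsin(R[2,0])))+30*max(0,abs(q[0])-2.2)
def expand(n):
    c,q,h=n; o=[]
    for m in macros(q):
        m=np.round(m,1).tolist()
        m[3]=float(np.sign(m[3])*.18)
        qq=run(q,[m]*5); P=fkj(qq)[0]
        if ok(P): o.append((cost(qq),qq,h+[m]))
    return o
def search(q0,**k):
    CFG.update(k); beam=[(cost(q0),q0,[])]; t0=time.time(); sols=[]
    with ProcessPoolExecutor() as ex_:
      for lv in range(CFG['levels']):
        nx=sum(ex_.map(expand,beam,chunksize=4),[])
        nx.sort(key=lambda t:t[0]); seen={}; beam=[]
        for n in nx:
            P,R,_=fkj(n[1]); kk=(round(n[1][6]/.5),round(R[2,1]/.1),round(R[2,0]/.12),round(P[2]/.3),round(n[1][0]/.8))
            if kk in seen: continue
            seen[kk]=1; beam.append(n)
            if len(beam)>=CFG['nb']: break
        print(lv,round(beam[0][0],1),desc(beam[0][1]),round(time.time()-t0),flush=True)
        sols+= [(b[0],lv,b[2],b[1].tolist()) for b in beam[:2]]
        if time.time()-t0>CFG['tmax'] or beam[0][0]<3: break
    return sols
if __name__=='__main__':
    for jaw,T,q in ((-1,40,[-.94,.67,.29,1.56,.36,1.51,.68]),(1,-40,[-1.18,.75,.64,1.58,.17,1.45,-2.3])):
        p,R=startpose(jaw); q,ep,er=ik(p,R,np.array(q)); q=run(q,[[0,0,6,0]]*5); print(jaw,desc(q))
        s=search(q,T=T,levels=9,tmax=80); print(s[-2][:3])
E
OMP_NUM_THREADS=1 timeout 300 python3 beam3.py
```

```text
-1 p [0.505 0.159 0.378] tilt 45.0 head -96 yaz 84 yel -45.0 xel -0.0 q [-0.96  0.43  0.35  1.26  0.47  1.98  0.94]
0 82.0 p [0.48  0.131 0.345] tilt 37.1 head -132 yaz 33 yel -36.2 xel -7.3 q [-0.95  0.53  0.71  1.21  0.02  2.06  0.41] 0
1 60.3 p [0.417 0.094 0.47 ] tilt 15.9 head -158 yaz -16 yel -12.7 xel -9.4 q [-0.83  0.09  0.55  1.28 -0.02  2.06 -0.54] 2
2 44.4 p [0.427 0.091 0.56 ] tilt 3.6 head -140 yaz -14 yel -2.1 xel -2.9 q [-0.89 -0.    0.57  1.14  0.03  2.06 -0.57] 9
3 28.8 p [0.687 0.146 0.594] tilt 11.8 head -10 yaz -13 yel 11.8 xel 0.7 q [-0.37  0.6   0.21  0.29 -0.05  2.06 -0.47] 19
4 8.8 p [0.503 0.175 0.702] tilt 31.9 head -51 yaz -53 yel 31.9 xel 0.8 q [-1.4   0.42  1.34  0.67  0.07  2.06 -1.02] 28
5 0.8 p [0.505 0.459 0.758] tilt 39.6 head -0 yaz 1 yel 39.6 xel -0.6 q [-1.21  0.57  0.85  0.16 -0.07  1.97 -0.61] 39
(np.float64(0.8310113365979297), 5, [[-1.8, 5.7, 0.0, 0.0], [0.0, 0.0, 6.0, -0.18], [0.0, 0.0, 6.0, -0.18], [3.7, 1.9, 4.0, 0.0], [-1.9, 3.7, 4.0, 0.0], [3.0, 2.9, 4.0, 0.0]])
1 p [0.505 0.159 0.378] tilt 45.0 head -96 yaz -96 yel 45.0 xel 0.0 q [-1.22 
[... 695 characters left out ...]
6.0 head -22 yaz -130 yel -1.8 xel 5.7 q [ 1.25 -0.5  -1.47  1.34 -0.44  1.74 -2.59] 38
6 32.7 p [0.468 0.356 0.431] tilt 15.5 head 21 yaz -128 yel -13.4 xel 7.6 q [ 1.27 -0.5  -1.47  1.37 -0.53  1.53 -2.56] 48
7 23.2 p [0.527 0.388 0.439] tilt 26.5 head 30 yaz -126 yel -24.4 xel 9.6 q [ 1.28 -0.5  -1.47  1.41 -0.62  1.31 -2.52] 57
8 12.9 p [0.599 0.157 0.413] tilt 28.9 head 16 yaz -159 yel -28.8 xel 2.1 q [ 1.46 -0.5  -1.27  1.58 -0.7   1.25 -2.6 ] 67
(np.float64(12.897064970991321), 8, [[-5.7, -1.8, 0.0, 0.0], [-1.1, 4.0, 4.0, 0.0], [0.0, 0.0, 6.0, -0.18], [-1.8, 5.7, 0.0, 0.0], [4.5, 4.0, 0.0, 0.0], [4.6, 3.8, 0.0, 0.0], [4.7, 3.7, 0.0, 0.0], [4.8, 3.6, 0.0, 0.0], [0.0, 0.0, 0.0, -0.18]])
```

```bash
cat > tr.py <<'E'
from fs import *
def goto(q,p,R,step=5,yr=.17,nmax=45,v=True,tol=.4):
    rows=[]
    for i in range(nmax):
        P,Rr,_=fkj(q); d=(p-P)*100; yaw=np.arctan2(R[1,1],R[0,1])-np.arctan2(Rr[1,1],Rr[0,1])
        yaw=(yaw+np.pi)%(2*np.pi)-np.pi
        if goto.force and abs(yaw)>1.2: yaw=goto.force*abs((yaw*goto.force)%(2*np.pi))
        n=np.linalg.norm(d); d=d*min(1,step/max(n,1e-6))
        if n<tol and abs(yaw)<.03: break
        inc=[*np.round(d,1),round(float(np.clip(yaw,-yr,yr)),2)]; rows.append(inc); q=row(q,inc)
        if v and i%4==3: print('   ',i+1,desc(q))
    return q,rows
goto.force=0
E
python3 - <<'E'
from tr import *
import json
S=json.load(open('sols.json'))
p,R=startpose(-1); pre=p-.10*R[:,2]
q0=telemetry.read_state()['q']
for s in [x for x in S if x[0]<2.5]:
    q=q0; print('SOL',s[2])
    mn=[]
    for m in s[2]: q=run(q,[m]*5); print('  ',desc(q)) if s is S[4] else 0
    for f in (1,-1):
        goto.force=f; qq,r=goto(q,pre+[0,0,.1],R,v=False); print('goto',f,len(r),desc(qq))
E
```

```text
SOL [[-5.8, -1.6, 0.0, 0.0], [0.0, 0.0, -4.0, -0.18], [-1.9, 5.7, 0.0, 0.0], [0.0, 0.0, 0.0, -0.18], [3.0, 5.2, 0.0, 0.0], [2.1, 3.6, 4.0, 0.0], [0.0, 0.0, -4.0, -0.18], [4.6, 3.8, 0.0, 0.0], [4.6, 3.9, 0.0, 0.0], [4.6, 3.9, 0.0, 0.0]]
goto 1 44 p [0.51  0.228 0.251] tilt 15.5 head 31 yaz 84 yel 9.4 xel -12.2 q [ 1.39 -0.5  -1.47  1.78 -0.65  1.2   1.49]
goto -1 45 p [ 0.354 -0.435  0.167] tilt 50.7 head -54 yaz 87 yel -43.4 xel -20.8 q [ 1.73 -0.29 -0.93  2.42 -1.27  0.06 -2.6 ]
SOL [[0.0, 0.0, 0.0, -0.18], [0.0, 0.0, 0.0, -0.18], [-4.1, -1.1, 4.0, 0.0], [0.0, 0.0, 6.0, -0.18], [0.0, 0.0, -4.0, -0.18], [2.8, 5.3, 0.0, 0.0], [6.0, -0.4, 0.0, 0.0], [6.0, -0.4, 0.0, 0.0], [4.2, -0.3, 4.0, 0.0], [0.0, 0.0, -4.0, -0.18]]
   p [0.511 0.137 0.514] tilt 10.8 head -50 yaz -51 yel 10.8 xel 0.2 q [-1.25  0.08  0.86  1.2   0.13  1.83 -1.25]
   p [0.51  0.137 0.513] tilt 10.8 head -101 yaz -103 yel 10.8 xel 0.2 q [-1.14  0.29  1.    1.05 -0.08  1.99 -1.97]
   p [0.404 0.091 0.557] tilt 7.5 head -96 yaz -101 yel 7.5 xel 0.7 q [-0.87 -0.07  0.4   1.21  0.16  2.06 -2.16]
   p [ 0.421 -0.024  0.644]
[... 2370 characters left out ...]
el 8.4 xel -12.8 q [ 1.37 -0.5  -1.47  1.79 -0.63  1.19  1.48]
goto -1 45 p [ 0.354 -0.434  0.162] tilt 50.1 head -53 yaz 87 yel -42.9 xel -20.7 q [ 1.75 -0.28 -0.95  2.42 -1.27  0.06 -2.6 ]
SOL [[-5.8, -1.6, 0.0, 0.0], [0.0, 0.0, -4.0, -0.18], [-1.9, 5.7, 0.0, 0.0], [0.0, 0.0, 0.0, -0.18], [3.0, 5.2, 0.0, 0.0], [2.1, 3.6, 4.0, 0.0], [0.0, 0.0, -4.0, -0.18], [4.6, 3.8, 0.0, 0.0], [4.6, 3.9, 0.0, 0.0], [4.6, 3.9, 0.0, 0.0], [-3.2, -2.7, 4.0, 0.0]]
goto 1 23 p [0.512 0.23  0.25 ] tilt 37.8 head -97 yaz 84 yel -37.7 xel 0.5 q [-0.71  0.53 -0.08  1.3   0.44  1.84  0.69]
goto -1 45 p [ 0.369 -0.422  0.155] tilt 49.3 head -49 yaz 87 yel -40.1 xel -23.5 q [ 1.61 -0.23 -0.83  2.42 -1.27  0.06 -2.6 ]
```

Call:
carry_out:
  increments:
    - [0, 0, 0, -0.18, 1]
    - [0, 0, 0, -0.18, 1]
    - [0, 0, 0, -0.18, 1]
    - [0, 0, 0, -0.18, 1]
    - [0, 0, 0, -0.18, 1]

```text
clock: 3.65
ee_pos: [0.5083, 0.1438, 0.5147]
eef_rot: [2.794, 0.992, 0.103]
ft_force: [-0.1, 0.6, 0.1]
opening: 1.001
```

Call:
carry_out:
  increments:
    - [0, 0, 0, -0.18, 1]
    - [0, 0, 0, -0.18, 1]
    - [0, 0, 0, -0.18, 1]
    - [0, 0, 0, -0.18, 1]
    - [0, 0, 0, -0.18, 1]

```text
clock: 4.28
ee_pos: [0.5084, 0.1443, 0.5141]
eef_rot: [2.939, -0.318, -0.021]
ft_force: [0.6, -0.1, -0.4]
opening: 1.0
```

Call:
carry_out:
  increments:
    - [-4.1, -1.1, 4, 0, 1]
    - [-4.1, -1.1, 4, 0, 1]
    - [-4.1, -1.1, 4, 0, 1]
    - [-4.1, -1.1, 4, 0, 1]
    - [-4.1, -1.1, 4, 0, 1]

```text
clock: 4.9
ee_pos: [0.4427, 0.1108, 0.548]
eef_rot: [2.969, -0.305, -0.036]
ft_force: [1.5, -0.3, -0.8]
opening: 0.998
```

```bash
python3 fit2.py | tail -3; python3 - <<'E'
from fs import *
print(desc(telemetry.read_state()['q'])); st()
E
```

```text
[-0.0607  0.005   0.0495 -0.002   0.0055 -0.0026]
 [ 0.005  -0.0384  0.0477 -0.0189 -0.0026 -0.0013]
 [-0.0022 -0.0038 -0.003  -0.0242  0.0332 -0.0001]]
p [0.443 0.111 0.548] tilt 9.1 head -105 yaz -102 yel 9.1 xel -0.4 q [-0.98  0.05  0.59  1.13  0.11  2.06 -2.12]
t 4.9 p [0.443 0.111 0.548] open 0.998 F [ 1.51  -0.311 -0.788] q [-0.985  0.055  0.593  1.13   0.108  2.059 -2.12 ]
toolz [-0.04  -0.153 -0.988] tilt deg 9.066656180020344 tilt az -104.52406582567157 jaw y [-0.2   -0.967  0.157] az -101.70541592416043
```

Call:
carry_out:
  increments:
    - [0, 0, 6, -0.18, 1]
    - [0, 0, 6, -0.18, 1]
    - [0, 0, 6, -0.18, 1]
    - [0, 0, 6, -0.18, 1]
    - [0, 0, 6, -0.18, 1]

```text
clock: 5.52
ee_pos: [0.4686, 0.0963, 0.5951]
eef_rot: [2.803, -1.266, 0.115]
ft_force: [-0.8, -2.2, 0.9]
opening: 1.001
```

```bash
cp beam3.py b4.py; python3 fit2.py >/dev/null; OMP_NUM_THREADS=1 python3 - <<'E'
from b4 import *
from fs import *
import fs
q1=np.array([-0.985,0.055,0.593,1.13,0.108,2.059,-2.12])
q=telemetry.read_state()['q']; print(telemetry.read_state()['clock'],'OBS',desc(q))
for W in(.3,.45,.62,.8,1.0):
  for REG in (.02,.1):
    fs.W=W; fs.REG=REG; print(W,REG,desc(run(q1,[[0,0,6,-.18]]*5)))
E
```

```text
5.525 OBS p [0.469 0.096 0.595] tilt 5.6 head -65 yaz -139 yel 1.6 xel 5.4 q [-1.34  0.13  1.17  1.01 -0.03  2.06 -2.6 ]
0.3 0.02 p [0.496 0.083 0.743] tilt 22.1 head -15 yaz -141 yel -13.3 xel 17.3 q [-1.21  0.18  1.17  0.64 -0.05  2.06 -2.6 ]
0.3 0.1 p [0.488 0.068 0.738] tilt 21.1 head -12 yaz -137 yel -12.5 xel 16.8 q [-0.99  0.09  0.76  0.68  0.11  2.06 -2.6 ]
0.45 0.02 p [0.501 0.073 0.672] tilt 14.3 head -30 yaz -147 yel -6.5 xel 12.7 q [-1.25  0.24  1.34  0.8  -0.14  2.06 -2.6 ]
0.45 0.1 p [0.502 0.047 0.674] tilt 13.4 head -25 yaz -144 yel -6.5 xel 11.7 q [-1.02  0.15  0.97  0.79 -0.01  2.06 -2.6 ]
0.62 0.02 p [0.498 0.06  0.62 ] tilt 8.5 head -50 yaz -149 yel -1.4 xel 8.4 q [-1.23  0.25  1.34  0.91 -0.16  2.06 -2.6 ]
0.62 0.1 p [0.502 0.036 0.622] tilt 7.8 head -46 yaz -148 yel -1.6 xel 7.7 q [-1.05  0.19  1.1   0.89 -0.08  2.06 -2.6 ]
0.8 0.02 p [0.491 0.051 0.586] tilt 5.9 head -80 yaz -151 yel 2.0 xel 5.6 q [-1.22  0.25  1.34  0.99 -0.16  2.06 -2.6 ]
0.8 0.1 p [0.5   0.031 0.588] tilt 5.4 head -79 yaz -150 yel 1.7 xel 5.1 q [-1.05  0.22  1.14  0.96 -0.12  2.06 -2.6 ]
1.0 0.02 p [0.484 0.045 0.565] tilt 5.7 head -109 yaz -151 yel 4.2 xel 3.8 q [-1.22  0.25  1.34  1.04 -0.16  2.06 -2.6 ]
1.0 0.1 p [0.496 0.028 0.566] tilt 5.2 head -111 yaz -151 yel 4.0 xel 3.3 q [-1.05  0.23  1.16  1.01 -0.14  2.06 -2.6 ]
```

```bash
sed -i 's/^W=.62/W=.72/' fs.py; cat > rp.py <<'E'
from b4 import *
import sys,json
if __name__=='__main__':
    q=telemetry.read_state()['q']; print('now',desc(q))
    s=search(q,T=float(sys.argv[1]),levels=int(sys.argv[2]),tmax=float(sys.argv[3]))
    json.dump(s,open('sols.json','w'))
    for a in s[-4:]: print(round(a[0],1),a[1],a[2])
E
OMP_NUM_THREADS=1 timeout 200 python3 rp.py -42 9 80
```

```text
now p [0.469 0.096 0.595] tilt 5.6 head -65 yaz -139 yel 1.6 xel 5.4 q [-1.34  0.13  1.17  1.01 -0.03  2.06 -2.6 ]
0 43.9 p [0.477 0.079 0.68 ] tilt 13.4 head -16 yaz -137 yel -7.1 xel 11.3 q [-1.43  0.13  1.34  0.83 -0.04  2.06 -2.54] 0
1 40.7 p [0.476 0.062 0.765] tilt 23.7 head -6 yaz -135 yel -15.4 xel 17.5 q [-1.37  0.12  1.34  0.64 -0.06  2.06 -2.49] 2
2 36.4 p [0.455 0.164 0.813] tilt 30.2 head 5 yaz -128 yel -21.6 xel 20.0 q [-1.44  0.18  1.34  0.5  -0.16  2.06 -2.57] 11
3 32.7 p [0.435 0.145 0.899] tilt 41.6 head 8 yaz -123 yel -30.0 xel 25.9 q [-1.28  0.17  1.34  0.29 -0.28  2.06 -2.54] 21
4 29.3 p [ 0.547 -0.13   0.427] tilt 16.9 head 0 yaz -164 yel -16.3 xel 4.4 q [ 1.74 -0.04 -1.47  1.46 -0.12  1.4  -2.6 ] 31
5 22.1 p [ 0.594 -0.111  0.372] tilt 26.9 head 3 yaz -159 yel -25.7 xel 7.2 q [ 0.39 -0.08 -0.21  1.69 -0.13  1.08 -2.6 ] 41
6 10.1 p [ 0.437 -0.246  0.337] tilt 34.0 head -25 yaz 161 yel -33.9 xel 2.5 q [ 1.36 -0.5  -0.64  2.04 -0.54  0.97 -2.6 ] 50
7 1.9 p [ 0.512 -0.247  0.588] tilt 40.2 head -8 yaz 173 yel -40.2 xel 0.2 q [ 1.22 -0.24 -0.51  1.44 -0.48  1.3  -2.6 ] 59
10.1 6 [[-0.8, 4.1, 4.0, 0.0], [3.8, 1.8, 4.0, 0.0], [0, 0, 6, 0.0], [0.0, 0.0, -4.0, 0.18], [0.0, 0.0, -4.0, -0.18], [0.0, 0.0, 0.0, -0.18], [0.0, 0.0, 0.0, -0.18]]
12.0 6 [[-0.8, 4.1, 4.0, 0.0], [3.8, 1.8, 4.0, 0.0], [0, 0, 6, 0.0], [0.0, 0.0, -4.0, 0.18], [0.0, 0.0, -4.0, -0.18], [0.0, 0.0, 0.0, -0.18], [0.0, 0.0, 6.0, -0.18]]
1.9 7 [[0, 0, 6, 0.0], [-5.9, -1.0, 0.0, 0.0], [0.0, 0.0, -4.0, -0.18], [3.1, 5.2, 0.0, 0.0], [5.9, -1.2, 0.0, 0.0], [5.8, -1.4, 0.0, 0.0], [1.8, 5.7, 0.0, 0.0], [0.0, 0.0, 6.0, -0.18]]
5.3 7 [[0, 0, 6, 0.0], [-5.9, -1.0, 0.0, 0.0], [0.0, 0.0, -4.0, -0.18], [3.1, 5.2, 0.0, 0.0], [5.9, -1.2, 0.0, 0.0], [5.8, -1.4, 0.0, 0.0], [1.8, 5.7, 0.0, 0.0], [0.0, 0.0, 0.0, -0.18]]
```

Call:
carry_out:
  increments:
    - [0, 0, 6, 0, 1]
    - [0, 0, 6, 0, 1]
    - [0, 0, 6, 0, 1]
    - [0, 0, 6, 0, 1]
    - [0, 0, 6, 0, 1]

```text
clock: 6.15
ee_pos: [0.4775, 0.0812, 0.7038]
eef_rot: [-2.786, 1.238, -0.424]
ft_force: [0.2, 0.1, 0.3]
opening: 1.0
```

Call:
carry_out:
  increments:
    - [-5.9, -1, 0, 0, 1]
    - [-5.9, -1, 0, 0, 1]
    - [-5.9, -1, 0, 0, 1]
    - [-5.9, -1, 0, 0, 1]
    - [-5.9, -1, 0, 0, 1]

```text
clock: 6.78
ee_pos: [0.456, 0.0294, 0.6745]
eef_rot: [-2.766, 1.246, -0.274]
ft_force: [1.0, -1.8, -0.3]
opening: 1.001
```

```bash
python3 fit2.py >/dev/null; OMP_NUM_THREADS=1 timeout 200 python3 rp.py -40 8 60; python3 -c "
from h import *
print(telemetry.read_state()['clock'])
from fs import *
q=run(np.array([-1.34,0.13,1.17,1.01,-0.03,2.06,-2.6]),[[0,0,6,0]]*5+[[-5.9,-1,0,0]]*5);print('pred',desc(q))"
```

```text
now p [0.456 0.029 0.674] tilt 11.7 head 4 yaz -138 yel -9.2 xel 7.1 q [-0.46 -0.    0.27  0.88  0.03  2.06 -2.58]
0 32.2 p [0.46  0.026 0.759] tilt 22.4 head 6 yaz -136 yel -18.1 xel 12.8 q [-0.44  0.01  0.28  0.68  0.02  2.06 -2.57] 0
1 28.2 p [0.458 0.025 0.84 ] tilt 32.9 head 7 yaz -134 yel -26.4 xel 18.2 q [-0.62  0.05  0.53  0.47 -0.04  2.06 -2.54] 2
2 22.9 p [ 0.237 -0.3    0.434] tilt 17.4 head -36 yaz 143 yel -17.4 xel -0.3 q [ 1.69 -0.5  -0.48  1.78 -0.39  1.55 -2.6 ] 9
3 17.5 p [ 0.295 -0.34   0.332] tilt 24.7 head -43 yaz 144 yel -24.5 xel 2.5 q [ 1.69 -0.5  -0.61  2.   -0.46  1.17 -2.6 ] 17
4 15.2 p [0.619 0.06  0.433] tilt 29.5 head 3 yaz -165 yel -28.9 xel 5.2 q [ 1.63 -0.5  -1.28  1.54 -0.66  1.25 -2.6 ] 26
5 4.2 p [ 0.438 -0.318  0.354] tilt 36.1 head -22 yaz 159 yel -36.1 xel 0.4 q [ 1.17 -0.34 -0.4   1.97 -0.43  0.91 -2.6 ] 35
6 0.8 p [0.669 0.249 0.434] tilt 39.4 head 23 yaz -157 yel -39.4 xel -0.3 q [ 1.57 -0.5  -1.47  1.52 -0.84  1.06 -2.6 ] 44
4.2 5 [[-0.3, 4.2, 4.0, 0.0], [0, 0, 6, 0.0], [0.0, 0.0, -4.0, 0.18], [0.0, 0.0, -4.0, -0.18], [0.0, 0.0, 0.0, -0.18], [0.0, 0.0, 0.0, -0.18]]
7.1 5 [[-0.3, 4.2, 4.0, 0.0], [0, 0, 6, 0.0], [0.0, 0.0, -4.0, 0.18], [0.0, 0.0, -4.0, -0.18], [0.0, 0.0, 0.0, -0.18], [0.0, 0.0, 6.0, -0.18]]
0.8 6 [[0, 0, -4, 0.0], [-0.4, 6.0, 0.0, 0.0], [-2.9, 5.3, 0.0, 0.0], [4.1, 4.4, 0.0, 0.0], [4.2, 4.3, 0.0, 0.0], [0.0, 0.0, 0.0, -0.18], [5.6, 2.1, 0.0, 0.0]]
1.9 6 [[0, 0, -4, 0.0], [-0.4, 6.0, 0.0, 0.0], [5.3, 2.9, 0.0, 0.0], [5.3, 2.9, 0.0, 0.0], [0.0, 0.0, 0.0, -0.18], [4.2, 0.4, 4.0, 0.0], [0.0, 0.0, -4.0, -0.18]]
6.775
pred p [0.387 0.01  0.641] tilt 9.5 head -13 yaz -135 yel -5.0 xel 8.1 q [-0.64 -0.19  0.31  1.12  0.16  2.06 -2.6 ]
```

Call:
carry_out:
  increments:
    - [-0.3, 4.2, 4, 0, 1]
    - [-0.3, 4.2, 4, 0, 1]
    - [-0.3, 4.2, 4, 0, 1]
    - [-0.3, 4.2, 4, 0, 1]
    - [-0.3, 4.2, 4, 0, 1]

```text
clock: 7.4
ee_pos: [0.4732, 0.1113, 0.697]
eef_rot: [-2.727, 1.223, -0.324]
ft_force: [0.8, -38.4, 1.0]
opening: 0.998
```

Call:
carry_out:
  increments:
    - [0, 0, 6, 0, 1]
    - [0, 0, 6, 0, 1]
    - [0, 0, 6, 0, 1]
    - [0, 0, 6, 0, 1]
    - [0, 0, 6, 0, 1]

```text
clock: 8.02
ee_pos: [0.4667, 0.1033, 0.8036]
eef_rot: [-2.571, 1.135, -0.589]
ft_force: [0.1, -0.4, -0.9]
opening: 0.999
```

```bash
python3 fit2.py >/dev/null; OMP_NUM_THREADS=1 timeout 200 python3 rp.py -38 7 50; python3 -c "
from h import *
print(telemetry.read_state()['clock'])"
```

```text
now p [0.467 0.103 0.804] tilt 28.2 head 10 yaz -134 yel -23.5 xel 14.8 q [-1.28  0.11  1.21  0.55 -0.15  2.06 -2.6 ]
0 22.0 p [0.449 0.094 0.88 ] tilt 38.4 head 10 yaz -131 yel -31.6 xel 19.5 q [-1.09  0.11  1.09  0.35 -0.21  2.06 -2.6 ] 0
1 18.3 p [0.41  0.054 0.937] tilt 46.5 head 11 yaz -126 yel -37.9 xel 22.7 q [-1.15  0.06  1.31  0.25 -0.33  2.06 -2.54] 2
2 15.3 p [ 0.552 -0.187  0.398] tilt 27.9 head -2 yaz -168 yel -27.2 xel 5.6 q [ 0.28 -0.15  0.05  1.7  -0.14  1.13 -2.6 ] 12
3 2.7 p [ 0.398 -0.343  0.346] tilt 35.3 head -27 yaz 153 yel -35.3 xel 0.0 q [ 1.25 -0.36 -0.39  2.   -0.44  0.93 -2.6 ] 21
15.3 2 [[0.0, 0.0, -4.0, 0.18], [0.0, 0.0, -4.0, -0.18], [0.0, 0.0, 0.0, -0.18]]
18.2 2 [[-5.9, -1.3, 0.0, 0.0], [-0.2, 4.2, 4.0, 0.0], [0, 0, 6, 0.0]]
2.7 3 [[0.0, 0.0, -4.0, 0.18], [0.0, 0.0, -4.0, -0.18], [0.0, 0.0, 0.0, -0.18], [0.0, 0.0, 0.0, -0.18]]
5.5 3 [[0.0, 0.0, -4.0, 0.18], [0.0, 0.0, -4.0, -0.18], [0.0, 0.0, 0.0, -0.18], [0.0, 0.0, 6.0, -0.18]]
8.025
```

Call:
carry_out:
  increments:
    - [0, 0, -4, 0.18, 1]
    - [0, 0, -4, 0.18, 1]
    - [0, 0, -4, 0.18, 1]
    - [0, 0, -4, 0.18, 1]
    - [0, 0, -4, 0.18, 1]

```text
clock: 8.65
ee_pos: [0.4738, 0.0941, 0.6166]
eef_rot: [-2.713, 0.032, -0.337]
ft_force: [-0.1, -1.8, 0.1]
opening: 0.999
```

Call:
carry_out:
  increments:
    - [0, 0, -4, -0.18, 1]
    - [0, 0, -4, -0.18, 1]
    - [0, 0, -4, -0.18, 1]
    - [0, 0, -4, -0.18, 1]
    - [0, 0, -4, -0.18, 1]

```text
clock: 9.28
ee_pos: [0.4663, 0.0974, 0.492]
eef_rot: [-2.629, 0.886, -0.535]
ft_force: [-0.1, 0.8, 1.3]
opening: 1.0
```

```bash
python3 fit2.py >/dev/null; cat > pn.py <<'E'
from tr import *
q=telemetry.read_state()['q']; print(telemetry.read_state()['clock'],desc(q))
p,R=startpose(-1); pre=p-.10*R[:,2]
for f in (1,-1):
    goto.force=f; qq,r=goto(q,pre+[0,0,.1],R,v=False); print('goto',f,len(r),desc(qq))
for n in (3,5,8,10):
  for m in ([0,0,0,-.18],[0,0,-2,-.18],[0,0,3,-.18],[3,-1,0,-.18]):
    a=run(q,[m]*n); goto.force=1; qq,r=goto(a,pre+[0,0,.1],R,v=False); print(n,m,desc(a),'\n     ->',len(r),desc(qq))
E
python3 pn.py
```

```text
9.275 p [0.466 0.097 0.492] tilt 28.3 head 21 yaz -124 yel -23.9 xel 14.2 q [-0.57 -0.41  0.19  1.69  0.08  1.35 -2.59]
goto 1 22 p [0.513 0.23  0.25 ] tilt 28.2 head -130 yaz 84 yel -23.7 xel 14.3 q [-0.74  0.55  0.25  1.21  0.04  1.86  0.92]
goto -1 45 p [ 0.399 -0.342  0.063] tilt 41.2 head -28 yaz 86 yel -19.3 xel -34.7 q [ 2.23  0.16 -1.47  2.42 -1.27  0.06 -2.6 ]
3 [0, 0, 0, -0.18] p [ 0.49  -0.033  0.49 ] tilt 28.3 head 5 yaz -147 yel -25.3 xel 11.7 q [ 0.01 -0.34 -0.    1.67 -0.05  1.32 -2.6 ] 
     -> 24 p [0.513 0.229 0.249] tilt 28.2 head -124 yaz 84 yel -25.2 xel 11.8 q [-0.45  0.54 -0.25  1.21  0.27  1.88  0.75]
3 [0, 0, -2, -0.18] p [ 0.49  -0.03   0.429] tilt 28.3 head 6 yaz -147 yel -25.6 xel 11.3 q [ 0.01 -0.37 -0.01  1.81 -0.06  1.21 -2.6 ] 
     -> 24 p [0.513 0.23  0.25 ] tilt 28.2 head -123 yaz 84 yel -25.5 xel 11.4 q [-0.45  0.54 -0.26  1.22  0.28  1.87  0.74]
3 [0, 0, 3, -0.18] p [ 0.49  -0.038  0.58 ] tilt 28.2 head 4 yaz -146 yel -24.9 xel 12.4 q [ 0.01 -0.28 -0.    1.43 -0.04  1.5  -2.6 ] 
     -> 24 p [0.513 0.229 0.25 ] tilt 28.1 head -126 yaz 84 yel -24.8
[... 2757 characters left out ...]
 3.5 q [ 1.37 -0.5  -0.64  2.23 -0.53  0.81 -2.6 ] 
     -> 30 p [0.512 0.23  0.249] tilt 32.1 head -103 yaz 84 yel -31.8 xel 3.5 q [-0.14  0.65 -0.9   1.26  0.7   1.98  0.49]
10 [0, 0, 3, -0.18] p [ 0.281 -0.284  0.712] tilt 33.2 head -46 yaz 164 yel -29.6 xel 13.7 q [ 1.37 -0.37 -0.36  1.18 -0.24  1.73 -2.6 ] 
     -> 29 p [0.512 0.229 0.249] tilt 32.4 head -125 yaz 84 yel -29.0 xel 13.1 q [-0.19  0.68 -0.73  1.14  0.51  2.03  0.56]
10 [3, -1, 0, -0.18] p [ 0.504 -0.386  0.422] tilt 39.0 head -26 yaz 165 yel -38.4 xel 5.6 q [ 1.37 -0.16 -0.62  1.71 -0.33  0.91 -2.6 ] 
     -> 29 p [0.512 0.23  0.249] tilt 37.4 head -108 yaz 84 yel -36.7 xel 5.8 q [-0.63  0.58 -0.13  1.22  0.39  1.93  0.7 ]
```

Call:
carry_out:
  increments:
    - [3, -1, 0, -0.18, 1]
    - [3, -1, 0, -0.18, 1]
    - [3, -1, 0, -0.18, 1]
    - [3, -1, 0, -0.18, 1]
    - [3, -1, 0, -0.18, 1]

```text
clock: 9.9
ee_pos: [0.49, 0.0851, 0.5206]
eef_rot: [-2.515, 1.225, -0.664]
ft_force: [-0.3, 0.1, 0.7]
opening: 1.001
```

```bash
python3 fit2.py >/dev/null; python3 pn.py | grep -A1 -E "^[0-9.]+ p|goto|3, -1|0, -2"
```

```text
9.9 p [0.49  0.085 0.521] tilt 30.7 head 4 yaz -138 yel -25.0 xel 16.5 q [ 0.4  -0.37 -0.49  1.6  -0.16  1.33 -2.59]
goto 1 23 p [0.513 0.229 0.249] tilt 30.6 head -134 yaz 84 yel -24.9 xel 16.5 q [-0.22  0.65 -0.61  1.13  0.38  1.99  0.64]
goto -1 45 p [ 0.415 -0.322  0.062] tilt 42.3 head -21 yaz 86 yel -15.1 xel -38.4 q [ 2.21  0.25 -1.47  2.42 -1.27  0.06 -2.6 ]
3 [0, 0, 0, -0.18] p [ 0.469 -0.031  0.521] tilt 30.6 head -16 yaz -161 yel -26.1 xel 14.9 q [ 0.98 -0.5  -0.65  1.62 -0.32  1.38 -2.6 ] 
--
3 [0, 0, -2, -0.18] p [ 0.484 -0.033  0.464] tilt 30.1 head -15 yaz -162 yel -25.9 xel 14.2 q [ 0.98 -0.5  -0.69  1.73 -0.33  1.27 -2.6 ] 
     -> 26 p [0.512 0.23  0.25 ] tilt 30.0 head -129 yaz 84 yel -25.8 xel 14.3 q [-0.05  0.75 -0.97  1.14  0.59  2.05  0.5 ]
--
3 [3, -1, 0, -0.18] p [ 0.495 -0.041  0.5  ] tilt 33.3 head -15 yaz -161 yel -28.4 xel 16.0 q [ 0.98 -0.49 -0.67  1.68 -0.32  1.27 -2.6 ] 
     -> 25 p [0.513 0.229 0.25 ] tilt 33.0 head -132 yaz 83 yel -28.1 xel 16.0 q [-0.19  0.71 -0.72  1.1   0.46  2.06  0.55]
--
5 [0, 0, -2, -0.18] p [ 0.489 -0.133  0.43 ] tilt 28.5 h
[... 841 characters left out ...]
 -0.5  -1.03  1.58 -0.53  1.22 -2.6 ] 
     -> 29 p [0.513 0.23  0.25 ] tilt 33.7 head -122 yaz 84 yel -31.0 xel 12.0 q [-0.25  0.67 -0.66  1.14  0.5   2.03  0.58]
--
10 [0, 0, -2, -0.18] p [ 0.407 -0.384  0.313] tilt 26.5 head -45 yaz 143 yel -26.2 xel 3.4 q [ 2.24 -0.5  -1.17  1.86 -0.64  1.07 -2.6 ] 
     -> 45 p [ 0.271 -0.323  0.142] tilt 39.2 head -14 yaz 86 yel -8.1 xel -38.1 q [ 2.49 -0.5  -1.05  2.42 -1.27  1.14 -2.6 ]
--
10 [3, -1, 0, -0.18] p [ 0.469 -0.412  0.48 ] tilt 34.6 head -49 yaz 152 yel -32.8 xel 9.7 q [ 2.34 -0.5  -1.19  1.52 -0.61  1.2  -2.6 ] 
     -> 45 p [ 0.274 -0.37   0.141] tilt 37.8 head -31 yaz 86 yel -19.6 xel -30.9 q [ 2.32 -0.5  -1.02  2.42 -1.27  0.87 -2.6 ]
```

Call:
carry_out:
  increments:
    - [1, 0, 0, -0.18, 1]
    - [1, 0, 0, -0.18, 1]
    - [1, 0, 0, -0.18, 1]
    - [1, 0, 0, -0.18, 1]
    - [1, 0, 0, -0.18, 1]

```text
clock: 10.52
ee_pos: [0.5283, 0.0251, 0.5544]
eef_rot: [-2.293, 1.724, -0.709]
ft_force: [0.0, 0.7, -0.2]
opening: 1.001
```

```bash
python3 fit2.py >/dev/null; python3 - <<'E'
from tr import *
q=telemetry.read_state()['q']; print(telemetry.read_state()['clock'],desc(q))
p,R=startpose(-1); pre=p-.10*R[:,2]
goto.force=1
for m in ([0,0,6,0],[6,-1,0,0],[5,0,3,0],[0,0,6,-.18],[4,-4,0,0],[4,4,0,0],[0,0,0,-.18]):
    a=run(q,[m]*5); qq,r=goto(a,pre+[0,0,.1],R,v=False); print(m,desc(a),'\n     ->',len(r),desc(qq))
E
```

```text
10.525 p [0.528 0.025 0.554] tilt 29.7 head -16 yaz -160 yel -24.9 xel 15.1 q [ 1.37 -0.5  -0.98  1.41 -0.44  1.47 -2.6 ]
[0, 0, 6, 0] p [0.494 0.022 0.805] tilt 31.9 head -15 yaz -159 yel -26.6 xel 16.2 q [ 2.26 -0.38 -1.33  0.49 -0.78  2.05 -2.6 ] 
     -> 25 p [0.513 0.229 0.249] tilt 31.4 head -138 yaz 84 yel -24.5 xel 18.4 q [-0.09  0.74 -0.85  1.1   0.48  2.06  0.54]
[6, -1, 0, 0] p [ 0.688 -0.025  0.531] tilt 34.6 head -13 yaz -158 yel -29.5 xel 16.5 q [ 2.01 -0.5  -1.47  1.25 -0.61  1.3  -2.48] 
     -> 25 p [0.513 0.229 0.249] tilt 34.2 head -132 yaz 84 yel -28.8 xel 16.9 q [-0.27  0.69 -0.57  1.09  0.4   2.05  0.62]
[5, 0, 3, 0] p [0.661 0.015 0.659] tilt 34.3 head -13 yaz -158 yel -29.2 xel 16.4 q [ 2.15 -0.5  -1.47  0.9  -0.67  1.6  -2.56] 
     -> 25 p [0.512 0.229 0.25 ] tilt 33.8 head -132 yaz 84 yel -28.3 xel 16.9 q [-0.24  0.69 -0.62  1.09  0.41  2.05  0.61]
[0, 0, 6, -0.18] p [ 0.374 -0.169  0.793] tilt 32.9 head -55 yaz 164 yel -26.8 xel 17.7 q [ 2.34 -0.5  -0.81  0.73 -0.74  2.06 -2.6 ] 
     -> 29 p [0.513 0.229 0.249] tilt 30.9 head -134 yaz 84 yel -25.3 xel 16.5 q [-0.08  0.75 -0.91  1.11  0.54  2.06  0.52]
[4, -4, 0, 0] p [ 0.663 -0.155  0.538] tilt 32.3 head -16 yaz -159 yel -27.0 xel 16.4 q [ 2.28 -0.5  -1.47  1.21 -0.72  1.4  -2.26] 
     -> 25 p [0.513 0.23  0.25 ] tilt 32.1 head -135 yaz 84 yel -26.3 xel 17.2 q [-0.14  0.73 -0.79  1.1   0.47  2.06  0.55]
[4, 4, 0, 0] p [0.658 0.111 0.549] tilt 31.5 head -5 yaz -153 yel -27.5 xel 14.1 q [ 1.83 -0.5  -1.47  1.18 -0.57  1.41 -2.6 ] 
     -> 25 p [0.513 0.229 0.25 ] tilt 31.3 head -128 yaz 84 yel -27.1 xel 14.4 q [-0.1   0.73 -0.89  1.13  0.56  2.06  0.52]
[0, 0, 0, -0.18] p [ 0.455 -0.248  0.61 ] tilt 25.4 head -46 yaz 163 yel -22.5 xel 11.1 q [ 2.2  -0.5  -1.07  1.19 -0.56  1.7  -2.6 ] 
     -> 29 p [0.513 0.23  0.25 ] tilt 25.3 head -126 yaz 84 yel -22.3 xel 11.5 q [ 0.1   0.83 -1.29  1.2   0.75  2.06  0.4 ]
```

Call:
carry_out:
  increments:
    - [5.5, 2, 0, 0, 1]
    - [5.5, 2, 0, 0, 1]
    - [5.5, 2, 0, 0, 1]
    - [5.5, 2, 0, 0, 1]
    - [5.5, 2, 0, 0, 1]

```text
clock: 11.15
ee_pos: [0.6775, 0.0694, 0.5469]
eef_rot: [-2.261, 1.605, -0.763]
ft_force: [-0.1, 0.2, -0.5]
opening: 1.0
```

```bash
python3 fit2.py >/dev/null; python3 - <<'E'
from tr import *
q=telemetry.read_state()['q']; print(telemetry.read_state()['clock'],desc(q))
p,R=startpose(-1); pre=p-.10*R[:,2]
goto.force=1
for m in ([0,0,6,0],[6,-1,0,0],[5,0,-3,0],[0,0,-4,-.18],[5.5,2,0,-.1],[4,4,0,0],[0,0,0,-.18]):
    a=run(q,[m]*5); qq,r=goto(a,pre+[0,0,.1],R,v=False); print(m,desc(a),'\n     ->',len(r),desc(qq))
E
```

```text
11.15 p [0.678 0.069 0.547] tilt 34.2 head -9 yaz -156 yel -29.8 xel 15.3 q [ 1.87 -0.5  -1.47  1.21 -0.57  1.34 -2.6 ]
[0, 0, 6, 0] p [0.618 0.041 0.798] tilt 37.2 head -7 yaz -153 yel -32.2 xel 16.5 q [ 2.6  -0.5  -1.38  0.38 -1.16  1.94 -2.6 ] 
     -> 45 p [0.494 0.222 0.256] tilt 12.9 head 35 yaz 84 yel 8.5 xel -9.6 q [ 1.41 -0.5  -1.47  1.77 -0.64  1.26  1.51]
[6, -1, 0, 0] p [ 0.729 -0.003  0.534] tilt 41.9 head -5 yaz -153 yel -37.1 xel 16.6 q [ 1.98 -0.5  -1.47  1.31 -0.72  1.14 -2.41] 
     -> 25 p [0.513 0.229 0.249] tilt 38.3 head -128 yaz 84 yel -33.6 xel 16.2 q [-0.64  0.67  0.04  1.08  0.18  2.03  0.8 ]
[5, 0, -3, 0] p [0.71  0.037 0.416] tilt 40.2 head -5 yaz -154 yel -35.8 xel 15.8 q [ 1.77 -0.5  -1.47  1.58 -0.66  0.93 -2.46] 
     -> 25 p [0.513 0.229 0.25 ] tilt 37.5 head -128 yaz 84 yel -33.2 xel 15.5 q [-0.58  0.66 -0.05  1.09  0.22  2.03  0.77]
[0, 0, -4, -0.18] p [ 0.612 -0.222  0.329] tilt 34.3 head -27 yaz 170 yel -33.1 xel 7.9 q [ 2.03 -0.5  -1.4   1.76 -0.66  0.9  -2.6 ] 
     -> 29 p [0.512 0.23  0.25 ] tilt 33.8 head -114 yaz 84 yel -32.5 xel 8.2 q [-0.25  0.65 -0.69  1.18  0.56  2.01  0.56]
[5.5, 2, 0, -0.1] p [ 0.719 -0.056  0.522] tilt 40.8 head -13 yaz -168 yel -37.9 xel 12.9 q [ 2.01 -0.5  -1.47  1.33 -0.65  1.13 -2.6 ] 
     -> 26 p [0.512 0.23  0.25 ] tilt 37.8 head -122 yaz 84 yel -34.9 xel 12.9 q [-0.63  0.64 -0.03  1.12  0.26  2.    0.76]
[4, 4, 0, 0] p [0.698 0.153 0.533] tilt 40.0 head 1 yaz -149 yel -36.1 xel 14.8 q [ 1.72 -0.5  -1.47  1.3  -0.61  1.17 -2.6 ] 
     -> 24 p [0.513 0.229 0.249] tilt 37.4 head -126 yaz 84 yel -33.6 xel 14.6 q [-0.55  0.65 -0.13  1.09  0.26  2.03  0.73]
[0, 0, 0, -0.18] p [ 0.579 -0.231  0.549] tilt 33.7 head -32 yaz 172 yel -31.3 xel 11.2 q [ 2.13 -0.5  -1.23  1.33 -0.62  1.37 -2.6 ] 
     -> 28 p [0.513 0.23  0.249] tilt 33.3 head -121 yaz 84 yel -30.6 xel 11.7 q [-0.22  0.68 -0.72  1.14  0.53  2.03  0.56]
```

Call:
carry_out:
  increments:
    - [5.5, 2, -1, -0.1, 1]
    - [5.5, 2, -1, -0.1, 1]
    - [5.5, 2, -1, -0.1, 1]
    - [5.5, 2, -1, -0.1, 1]
    - [5.5, 2, -1, -0.1, 1]

```text
clock: 11.78
ee_pos: [0.7307, -0.0126, 0.4857]
eef_rot: [-1.981, 1.698, -0.88]
ft_force: [-0.2, -0.2, 0.4]
opening: 0.998
```

```bash
python3 fit2.py >/dev/null; python3 - <<'E'
from tr import *
q=telemetry.read_state()['q']; print(telemetry.read_state()['clock'],desc(q))
p,R=startpose(-1); pre=p-.10*R[:,2]
goto.force=1
for m,n in (([0,0,0,0],1),([5.5,2,0,-.1],4),([5.5,2,-1,-.18],4),([0,0,-4,-.18],5)):
  a=run(q,[m]*n); print(m,n,desc(a))
  for tgt in (pre+[0,0,.1],pre+[0,0,.03],pre+[-.05,.03,.2]):
    qq,r=goto(a,tgt,R,v=False); print('     ->',len(r),desc(qq))
E
```

```text
11.775 p [ 0.731 -0.013  0.486] tilt 43.2 head -9 yaz -165 yel -40.7 xel 12.1 q [ 1.89 -0.5  -1.47  1.44 -0.66  0.99 -2.6 ]
[0, 0, 0, 0] 1 p [ 0.731 -0.013  0.486] tilt 43.2 head -9 yaz -165 yel -40.7 xel 12.1 q [ 1.89 -0.5  -1.47  1.44 -0.66  0.99 -2.6 ]
     -> 26 p [0.513 0.229 0.25 ] tilt 38.8 head -120 yaz 84 yel -36.2 xel 12.1 q [-0.73  0.65  0.13  1.12  0.21  1.99  0.81]
     -> 26 p [0.513 0.23  0.18 ] tilt 42.1 head -120 yaz 84 yel -39.5 xel 12.1 q [-0.43  0.76 -0.4   1.14  0.46  2.01  0.57]
     -> 27 p [0.462 0.259 0.347] tilt 31.0 head -128 yaz 84 yel -27.1 xel 14.0 q [-0.94  0.5   0.43  1.12  0.    2.06  0.89]
[5.5, 2, 0, -0.1] 4 p [ 0.749 -0.094  0.471] tilt 49.5 head -13 yaz -175 yel -48.1 xel 9.2 q [ 1.97 -0.5  -1.47  1.54 -0.75  0.81 -2.6 ]
     -> 27 p [0.512 0.23  0.25 ] tilt 40.1 head -116 yaz 84 yel -38.4 xel 9.8 q [-0.84  0.65  0.27  1.15  0.2   1.97  0.84]
     -> 27 p [0.512 0.23  0.179] tilt 45.2 head -114 yaz 84 yel -43.7 xel 9.3 q [-0.74  0.74  0.07  1.17  0.31  1.94  0.71]
     -> 28 p [0.462 0.259 0.346] tilt 28.5 head -147 yaz 84 yel -18.9 xel 20.5 q [-0
[... 360 characters left out ...]
84 yel -45.1 xel 6.7 q [-0.83  0.73  0.18  1.21  0.3   1.9   0.73]
     -> 29 p [0.462 0.259 0.347] tilt 28.4 head -144 yaz 84 yel -19.8 xel 19.5 q [-0.75  0.48  0.23  1.11 -0.06  2.06  0.88]
[0, 0, -4, -0.18] 5 p [ 0.613 -0.249  0.242] tilt 48.1 head -32 yaz 157 yel -47.8 xel 4.1 q [ 1.95 -0.5  -1.47  2.07 -0.9   0.37 -2.6 ]
     -> 30 p [0.513 0.229 0.25 ] tilt 39.8 head -107 yaz 84 yel -39.3 xel 5.4 q [-0.83  0.59  0.18  1.22  0.3   1.91  0.79]
     -> 30 p [0.512 0.229 0.179] tilt 45.0 head -105 yaz 84 yel -44.6 xel 4.5 q [-0.77  0.69  0.03  1.25  0.39  1.87  0.67]
     -> 30 p [0.463 0.259 0.35 ] tilt 28.6 head -137 yaz 84 yel -22.3 xel 16.8 q [-0.76  0.47  0.19  1.11  0.01  2.06  0.84]
```

Call:
carry_out:
  increments:
    - [5.5, 2, -1, -0.18, 1]
    - [5.5, 2, -1, -0.18, 1]
    - [5.5, 2, -1, -0.18, 1]
    - [5.5, 2, -1, -0.18, 1]

```text
clock: 12.28
ee_pos: [0.7435, -0.132, 0.4231]
eef_rot: [-1.576, 1.855, -1.023]
ft_force: [0.7, 0.4, 0.9]
opening: 0.999
```

```bash
python3 fit2.py >/dev/null; cat > tr2.py <<'E'
from tr import *
def seq(q,tgts,v=4,yr=.18):
    """tgts: list of (pos, yawtarget_total_remaining_fraction) ; yaw always + until done"""
    rows=[];qs=[]
    p,R=startpose(-1); yt=np.arctan2(R[1,1],R[0,1])
    started=False
    for k,(tp,step) in enumerate(tgts):
        for i in range(40):
            P,Rr,_=fkj(q); d=(np.array(tp)-P)*100; n=np.linalg.norm(d)
            yaw=(yt-np.arctan2(Rr[1,1],Rr[0,1]))%(2*np.pi)
            if yaw>5.6: yaw-=2*np.pi
            last=k==len(tgts)-1
            if n<(.4 if last else 3) and (not last or abs(yaw)<.03): break
            d=d*min(1,step/max(n,1e-6)); inc=[*np.round(d,1),round(float(np.clip(yaw,-yr,yr)),2)]
            q=row(q,inc); rows.append(inc); qs.append(q)
            if len(rows)%v==0:
                P,Rr,_=fkj(q); print(len(rows),desc(q),'wrist',np.round(P-.358*Rr[:,2],2))
    return q,rows
E
python3 - <<'E'
from tr2 import *
q=telemetry.read_state()['q']; print(telemetry.read_state()['clock'],desc(q))
p,R=startpose(-1); pre=p-.10*R[:,2]; print('pre',pre)
qq,r=seq(q,[([.45,.05,.3],3.5),([.46,.13,.24],1.5),(pre+[0,0,.05],3)]); print(desc(qq)); print(len(r)); print(r)
E
```

```text
12.275 p [ 0.744 -0.132  0.423] tilt 53.5 head -16 yaz 175 yel -52.9 xel 5.5 q [ 1.94 -0.5  -1.47  1.7  -0.83  0.61 -2.6 ]
pre [0.51262714 0.22960329 0.14949135]
4 p [ 0.635 -0.063  0.376] tilt 53.3 head 25 yaz -144 yel -52.8 xel 5.5 q [ 1.51 -0.15 -1.05  1.89 -1.09  0.92 -1.64] wrist [ 0.38 -0.18  0.59]
8 p [0.524 0.006 0.33 ] tilt 53.3 head 66 yaz -102 yel -52.8 xel 5.5 q [ 1.45  0.14 -1.04  1.83 -0.84  1.34 -1.21] wrist [ 0.41 -0.26  0.54]
12 p [0.465 0.064 0.289] tilt 53.3 head 107 yaz -61 yel -52.8 xel 5.6 q [ 1.08  0.51 -1.04  1.62 -0.43  1.6  -1.06] wrist [ 0.55 -0.21  0.5 ]
16 p [0.461 0.112 0.253] tilt 53.3 head 149 yaz -20 yel -52.7 xel 5.6 q [ 0.61  0.81 -1.03  1.32 -0.08  1.93 -0.9 ] wrist [ 0.71 -0.04  0.47]
20 p [0.467 0.209 0.176] tilt 50.5 head -172 yaz 21 yel -49.8 xel 6.4 q [-0.12  0.83 -0.46  1.13 -0.02  2.06 -0.31] wrist [0.74 0.25 0.4 ]
24 p [0.508 0.226 0.194] tilt 47.0 head -131 yaz 61 yel -46.4 xel 6.1 q [-0.81  0.83  0.38  1.06  0.02  2.06  0.56] wrist [0.68 0.42 0.44]
p [0.513 0.229 0.2  ] tilt 47.1 head -108 yaz 84 yel -46.4 xel 6.1 q [-0.93  0.73  0.32  1.
[... 958 characters left out ...]
, np.float64(1.2), np.float64(-0.9), 0.18], [np.float64(1.1), np.float64(2.5), np.float64(-1.2), 0.18], [np.float64(1.1), np.float64(2.5), np.float64(-1.1), 0.18], [np.float64(1.5), np.float64(2.5), np.float64(-0.9), 0.18], [np.float64(2.3), np.float64(1.9), np.float64(0.1), 0.18], [np.float64(2.5), np.float64(1.1), np.float64(1.3), 0.18], [np.float64(2.3), np.float64(0.8), np.float64(1.7), 0.18], [np.float64(2.1), np.float64(0.9), np.float64(1.9), 0.18], [np.float64(2.0), np.float64(1.1), np.float64(2.0), 0.18], [np.float64(0.5), np.float64(0.4), np.float64(0.6), 0.18], [np.float64(-0.0), np.float64(-0.1), np.float64(-0.0), 0.18], [np.float64(-0.0), np.float64(0.0), np.float64(-0.0), 0.05]]
```

```bash
python3 - <<'E'
import numpy as np
for n in ('top','side'):
    W=np.load(f'pics/{n}W.npy').reshape(-1,3); W=W[~np.isnan(W).any(1)]
    for y0 in np.arange(.05,.7,.1):
        k=(W[:,1]>y0)&(W[:,1]<y0+.1)&(W[:,2]>.2)&(W[:,0]>.5)&(W[:,0]<1.3)
        if k.sum()>5: print(n,round(y0,2),k.sum(),'minx',np.percentile(W[k,0],2).round(3),'maxz',W[k,2].max().round(2))
E
python3 - <<'E'
from tr2 import *
q=telemetry.read_state()['q']
p,R=startpose(-1); pre=p-.10*R[:,2]
qq,r=seq(q,[([.43,.06,.3],3.2),([.39,.13,.25],1.2),(pre+[0,0,.05],3)]); print(desc(qq)); print(len(r)); print([list(map(float,a)) for a in r])
E
```

```text
top 0.05 735 minx 0.835 maxz 0.31
top 0.15 1442 minx 0.797 maxz 0.39
top 0.25 2718 minx 0.796 maxz 0.39
top 0.35 2655 minx 0.796 maxz 0.38
top 0.45 1977 minx 0.795 maxz 0.38
side 0.05 7627 minx 0.839 maxz 0.46
side 0.15 4341 minx 0.801 maxz 0.44
side 0.25 1883 minx 0.798 maxz 0.44
side 0.35 1353 minx 0.798 maxz 0.42
side 0.45 899 minx 0.797 maxz 0.41
4 p [ 0.644 -0.066  0.383] tilt 53.4 head 25 yaz -143 yel -52.8 xel 5.5 q [ 1.56 -0.13 -1.1   1.86 -1.06  0.92 -1.66] wrist [ 0.38 -0.19  0.6 ]
8 p [ 0.54  -0.005  0.343] tilt 53.4 head 66 yaz -102 yel -52.8 xel 5.6 q [ 1.47  0.21 -1.1   1.77 -0.77  1.32 -1.27] wrist [ 0.42 -0.27  0.56]
12 p [0.435 0.057 0.302] tilt 53.4 head 108 yaz -61 yel -52.8 xel 5.6 q [ 1.21  0.47 -1.14  1.67 -0.44  1.63 -1.05] wrist [ 0.52 -0.22  0.52]
16 p [0.413 0.093 0.278] tilt 53.4 head 149 yaz -20 yel -52.8 xel 5.6 q [ 0.75  0.74 -1.14  1.43 -0.1   1.94 -0.9 ] wrist [ 0.66 -0.06  0.49]
20 p [0.409 0.154 0.211] tilt 51.6 head -172 yaz 21 yel -50.9 xel 6.2 q [ 0.13  0.73 -0.74  1.33  0.07  2.06 -0.38] wrist [0.69 0.19 0.43]
24 p [0.477 0.207 0.187] tilt 49.3 h
[... 181 characters left out ...]
.74 -0.05  1.16  0.45  2.    0.66]
27
[[-2.6, 1.6, -1.0, 0.18], [-2.6, 1.6, -1.0, 0.18], [-2.6, 1.6, -1.0, 0.18], [-2.6, 1.6, -1.0, 0.18], [-2.6, 1.5, -1.0, 0.18], [-2.6, 1.5, -1.0, 0.18], [-2.6, 1.5, -1.0, 0.18], [-2.6, 1.6, -1.0, 0.18], [-2.6, 1.5, -1.0, 0.18], [-2.6, 1.5, -1.0, 0.18], [-2.6, 1.6, -1.0, 0.18], [-2.6, 1.5, -1.1, 0.18], [-0.5, 0.9, -0.6, 0.18], [-0.5, 0.9, -0.6, 0.18], [-0.5, 0.9, -0.6, 0.18], [-0.6, 0.9, -0.6, 0.18], [-0.5, 0.9, -0.6, 0.18], [-0.5, 0.8, -0.7, 0.18], [1.9, 2.0, -1.1, 0.18], [2.2, 1.9, -0.7, 0.18], [2.4, 1.8, -0.3, 0.18], [2.5, 1.6, 0.2, 0.18], [2.5, 1.6, 0.5, 0.18], [2.4, 1.6, 0.8, 0.18], [2.4, 1.5, 0.8, 0.18], [1.2, 0.8, 0.4, 0.18], [0.0, -0.0, -0.0, 0.04]]
```

Call:
carry_out:
  increments:
    - [-2.6, 1.5, -1, 0.18, 1]
    - [-2.6, 1.5, -1, 0.18, 1]
    - [-2.6, 1.5, -1, 0.18, 1]
    - [-2.6, 1.5, -1, 0.18, 1]
    - [-2.6, 1.5, -1, 0.18, 1]

```text
clock: 12.9
ee_pos: [0.6154, -0.0592, 0.377]
eef_rot: [-2.075, 0.937, -0.602]
ft_force: [0.5, -0.1, -0.3]
opening: 0.999
```

Call:
carry_out:
  increments:
    - [-2.6, 1.5, -1, 0.18, 1]
    - [-2.6, 1.5, -1, 0.18, 1]
    - [-2.6, 1.5, -1, 0.18, 1]
    - [-2.6, 1.5, -1, 0.18, 1]
    - [-2.6, 1.5, -1, 0.18, 1]

```text
clock: 13.52
ee_pos: [0.4858, 0.013, 0.3259]
eef_rot: [-2.213, -0.053, -0.117]
ft_force: [0.2, 0.5, 0.1]
opening: 1.003
```

```bash
python3 fit2.py >/dev/null;  python3 - <<'E'
from tr2 import *
q=telemetry.read_state()['q']; print(telemetry.read_state()['clock'],desc(q))
p,R=startpose(-1); pre=p-.10*R[:,2]
qq,r=seq(q,[([.43,.06,.3],3.2),([.39,.13,.25],1.2),(pre+[0,0,.05],3)]); print(desc(qq)); print(len(r)); print([list(map(float,a)) for a in r])
E
```

```text
13.525 p [0.486 0.013 0.326] tilt 53.3 head 85 yaz -82 yel -52.7 xel 6.0 q [ 1.25  0.28 -0.93  1.71 -0.67  1.53 -1.09]
4 p [0.427 0.07  0.292] tilt 53.3 head 127 yaz -41 yel -52.6 xel 6.0 q [ 0.91  0.55 -0.99  1.54 -0.33  1.79 -0.92] wrist [ 0.6  -0.16  0.51]
8 p [0.405 0.107 0.267] tilt 53.2 head 168 yaz 0 yel -52.6 xel 6.0 q [ 0.51  0.74 -1.02  1.37 -0.02  2.06 -0.69] wrist [0.68 0.05 0.48]
12 p [0.423 0.169 0.192] tilt 50.3 head -153 yaz 41 yel -49.6 xel 6.5 q [-0.24  0.69 -0.36  1.3   0.12  2.06 -0.  ] wrist [0.67 0.3  0.42]
16 p [0.512 0.23  0.199] tilt 49.7 head -111 yaz 82 yel -49.0 xel 6.4 q [-0.69  0.76 -0.06  1.13  0.42  2.04  0.63] wrist [0.61 0.48 0.43]
p [0.513 0.23  0.199] tilt 49.7 head -108 yaz 84 yel -49.0 xel 6.4 q [-0.7   0.75 -0.07  1.15  0.45  2.02  0.65]
17
[[-2.3, 1.9, -1.1, 0.18], [-2.3, 2.0, -1.1, 0.18], [-0.6, 0.9, -0.6, 0.18], [-0.6, 0.9, -0.6, 0.18], [-0.5, 0.9, -0.6, 0.18], [-0.5, 0.9, -0.6, 0.18], [-0.6, 0.9, -0.6, 0.18], [-0.5, 0.9, -0.6, 0.18], [-0.5, 0.9, -0.6, 0.18], [2.1, 1.9, -0.9, 0.18], [2.3, 1.8, -0.5, 0.18], [2.4, 1.7, -0.1, 0.18], [2.5, 1.7, 0.2, 0.18], [2.5, 1.7, 0.4, 0.18], [2.4, 1.7, 0.5, 0.18], [2.1, 1.4, 0.4, 0.18], [0.1, -0.0, 0.0, 0.05]]
```

Call:
carry_out:
  increments:
    - [-2.3, 2, -1, 0.18, 1]
    - [-2.3, 2, -1, 0.18, 1]
    - [-0.6, 0.9, -0.5, 0.18, 1]
    - [-0.6, 0.9, -0.5, 0.18, 1]
    - [-0.6, 0.9, -0.5, 0.18, 1]

```text
clock: 14.15
ee_pos: [0.4234, 0.0803, 0.29]
eef_rot: [-1.994, -1.02, 0.378]
ft_force: [-0.3, 0.0, 0.5]
opening: 1.0
```

Call:
carry_out:
  increments:
    - [-0.6, 0.9, -0.5, 0.18, 1]
    - [-0.6, 0.9, -0.5, 0.18, 1]
    - [-0.6, 0.9, -0.5, 0.18, 1]
    - [-0.6, 0.9, -0.5, 0.18, 1]
    - [2.1, 1.9, -0.5, 0.18, 1]

```text
clock: 14.78
ee_pos: [0.3981, 0.1333, 0.2416]
eef_rot: [-1.53, -1.793, 0.763]
ft_force: [0.3, 0.3, -1.1]
opening: 1.0
```

```bash
python3 fit2.py >/dev/null;  python3 - <<'E'
from tr2 import *
q=telemetry.read_state()['q']; print(telemetry.read_state()['clock'],desc(q))
p,R=startpose(-1); pre=p-.10*R[:,2]
for dz in (.03,.05,.08):
  qq,r=seq(q,[(pre+[0,0,dz],3)],v=99); print(dz,desc(qq)); print(len(r)); print([list(map(float,a)) for a in r])
E
```

```text
14.775 p [0.398 0.133 0.242] tilt 51.8 head -179 yaz 14 yel -51.2 xel 6.1 q [ 0.05  0.59 -0.46  1.39 -0.1   2.06 -0.31]
0.03 p [0.513 0.23  0.179] tilt 49.7 head -108 yaz 84 yel -49.0 xel 6.3 q [-0.78  0.76  0.06  1.18  0.39  1.96  0.68]
7
[[2.1, 1.8, -1.2, 0.18], [2.3, 1.7, -0.9, 0.18], [2.4, 1.7, -0.6, 0.18], [2.4, 1.8, -0.4, 0.18], [2.4, 1.8, -0.4, 0.18], [2.0, 1.4, -0.3, 0.18], [0.0, -0.0, 0.0, 0.16]]
0.05 p [0.513 0.23  0.199] tilt 49.2 head -108 yaz 84 yel -48.5 xel 6.2 q [-0.81  0.74  0.12  1.17  0.36  1.97  0.72]
7
[[2.2, 1.9, -0.8, 0.18], [2.4, 1.8, -0.5, 0.18], [2.4, 1.7, -0.2, 0.18], [2.5, 1.7, 0.1, 0.18], [2.4, 1.7, 0.2, 0.18], [2.3, 1.6, 0.2, 0.18], [-0.0, 0.0, 0.0, 0.16]]
0.08 p [0.513 0.229 0.229] tilt 48.6 head -108 yaz 84 yel -47.9 xel 6.2 q [-0.88  0.72  0.24  1.15  0.32  1.99  0.78]
7
[[2.3, 1.9, -0.2, 0.18], [2.4, 1.8, 0.1, 0.18], [2.4, 1.7, 0.5, 0.18], [2.4, 1.6, 0.8, 0.18], [2.4, 1.6, 0.9, 0.18], [2.3, 1.6, 0.9, 0.18], [0.8, 0.5, 0.3, 0.16]]
```

Call:
carry_out:
  increments:
    - [2.3, 1.9, 0, 0.18, 1]
    - [2.4, 1.8, 0.5, 0.18, 1]
    - [2.4, 1.7, 0.8, 0.18, 1]
    - [2.4, 1.6, 1, 0.18, 1]
    - [2.4, 1.6, 1, 0.18, 1]

```text
clock: 15.4
ee_pos: [0.459, 0.1839, 0.2146]
eef_rot: [-0.91, -2.378, 1.017]
ft_force: [0.4, -1.7, -3.4]
opening: 1.001
```

```bash
python3 fit2.py >/dev/null; cat > gr.py <<'E'
from tr2 import *
q=telemetry.read_state()['q']; s=telemetry.read_state(); print(s['clock'],desc(q))
y=(ey+ez)/2**.5; z=(-ey+ez)/2**.5; GY=.08; XO=.006
R=fkj(q)[1]; yt=np.arctan2(ey[1],ey[0]); dy=yt-np.arctan2(R[1,1],R[0,1])
R2=Ro.from_rotvec([0,0,dy]).as_matrix()@R
g=G+XO*ex+GY*y+.019*z; tcp=g+PZ*R2[:,2]; P=s['ee_pos']; d=tcp-P
# gripper frame error
print('yaw left',dy,'TCP target',tcp,'delta cm',d*100,'along tool',d@R2[:,2]*100,'jaw',d@R2[:,1]*100,'x',d@R2[:,0]*100)
print('angle tooly vs -tinz',np.degrees(np.arccos(-R2[:,1]@z)),'skew',np.degrees(np.arcsin(R2[:,2]@ex)))
for b in (.08,.06): print('standoff',b,(tcp-b*R2[:,2]-P)*100)
print('tool z',R2[:,2]*10)
E
python3 gr.py
```

```text
15.4 p [0.459 0.184 0.215] tilt 49.0 head -140 yaz 52 yel -48.4 xel 5.8 q [-0.92  0.76  0.61  1.24 -0.1   2.06  0.56]
yaw left 0.5613581646934136 TCP target [0.50359228 0.15885291 0.07972497] delta cm [  4.45878508  -2.50536272 -13.48389398] along tool 9.647910426483868 jaw 8.720793601336352 x -6.232061206484603
angle tooly vs -tinz 3.3658757320602293 skew -8.76659272972572
standoff 0.08 [ 6.26809263  3.25082238 -8.23101484]
standoff 0.06 [ 5.81576574  1.81177611 -9.54423462]
tool z [-2.26163445 -7.19523137 -6.56609893]
```

Call:
carry_out:
  increments:
    - [2.1, 1.3, 0, 0.18, 1]
    - [2.1, 1.3, -1, 0.18, 1]
    - [2.1, 1.3, -1.5, 0.18, 1]
    - [0, 0, -1.5, 0.02, 1]
    - [0, 0, 0, 0, 1]

```text
clock: 16.02
ee_pos: [0.5194, 0.2211, 0.1728]
eef_rot: [-0.244, -2.687, 1.203]
ft_force: [-0.3, -0.0, 0.3]
opening: 0.998
```

```bash
python3 fit2.py >/dev/null; python3 gr.py; python3 - <<'E'
from h import *
im=shot('side','side1'); c=im['pixels'][80:280,200:440,::-1]; cv2.imwrite('pics/c1.png',cv2.resize(c,None,fx=3.3,fy=3,interpolation=cv2.INTER_CUBIC))
E
```

```text
16.025 p [0.519 0.221 0.173] tilt 49.2 head -108 yaz 84 yel -48.6 xel 5.9 q [-1.02  0.81  0.5   1.21  0.18  1.87  0.86]
yaw left 0.00934874027718302 TCP target [0.50352602 0.15881854 0.07978582] delta cm [-1.58446712 -6.228401   -9.30437736] along tool 10.935953701763797 jaw 2.77401503843381 x -0.764663509934058
angle tooly vs -tinz 3.591181145161746 skew -8.960268062376855
standoff 0.08 [ 0.25318757 -0.45751586 -4.07753224]
standoff 0.06 [-0.2062261  -1.90023714 -5.38424352]
tool z [-2.29706837 -7.21360643 -6.5335564 ]
```

View pics/c1.png

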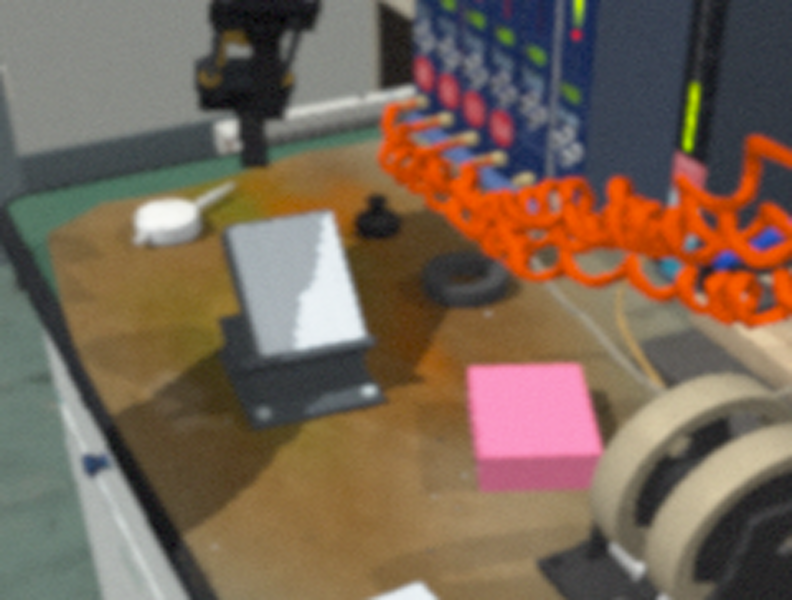

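Call:
carry_out:
  increments:
    - [0.2, -0.2, -2, 0.01, 1]
    - [0.1, -0.2, -2.1, 0, 1]
    - [-0.6, -1.9, -1.7, 0, 1]
    - [-0.4, -1.2, -1.1, 0, 1]
    - [0, 0, 0, 0, 1]

```text
clock: 16.7
ee_pos: [0.5121, 0.1845, 0.1032]
eef_rot: [-0.229, -2.69, 1.208]
ft_force: [-0.6, 0.4, -0.3]
opening: 0.998
```

```bash
python3 gr.py; python3 - <<'E'
from h import *
st()
im=shot('side','side2'); c=im['pixels'][100:240,220:360,::-1]; cv2.imwrite('pics/c2.png',cv2.resize(c,None,fx=4,fy=4,interpolation=cv2.INTER_CUBIC))
E
```

```text
16.7 p [0.512 0.185 0.103] tilt 49.3 head -108 yaz 84 yel -48.7 xel 6.0 q [-1.01  0.83  0.49  1.35  0.18  1.71  0.83]
yaw left -0.0029909178759066624 TCP target [0.50349275 0.15880777 0.07980949] delta cm [-0.86512842 -2.57169459 -2.33436592] along tool 3.5790829586989426 jaw 0.005921887060843378 x 0.0381395782347187
angle tooly vs -tinz 3.6751459889364706 skew -9.059561555828124
standoff 0.08 [0.98675702 3.20380108 2.88235432]
standoff 0.06 [0.52378566 1.75992716 1.57817426]
tool z [-2.3148568  -7.21936959 -6.5209003 ]
t 16.7 p [0.512 0.185 0.103] open 0.998 F [-0.593  0.417 -0.294] q [-1.01   0.827  0.492  1.35   0.178  1.713  0.831]
toolz [-0.229 -0.723 -0.652] tilt deg 49.3003717424856 tilt az -107.606611843536 jaw y [ 0.065  0.657 -0.751] az 84.38063873777764
```

View pics/c2.png

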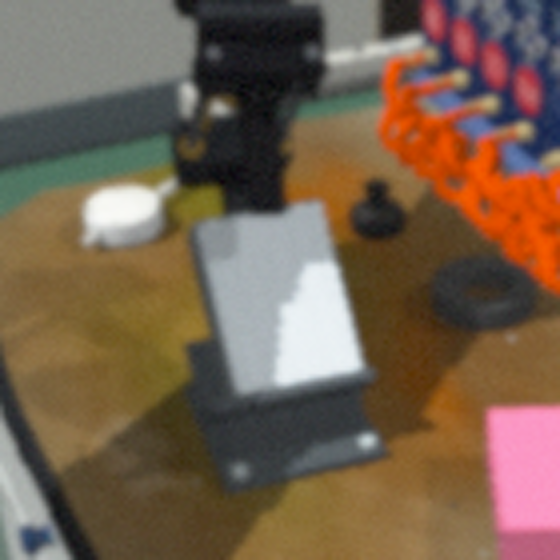

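```bash
python3 - <<'E'
from fs import *
im=load('side2'); T=np.linalg.inv(im['cam_to_world']); K=np.array([[im['fx'],0,im['cx']],[0,im['fy'],im['cy']],[0,0,1]],float)
def pr(p):
    return cv2.projectPoints(np.array([p],float),cv2.Rodrigues(T[:3,:3])[0],T[:3,3],K,im['D'])[0].ravel().round(1)
s=telemetry.read_state(); R=Ro.from_rotvec(s['eef_rot']).as_matrix(); P=s['ee_pos']
for n,p in (('tcp',P),('lid tip',P-.0435*R[:,1]),('bot tip',P+.0435*R[:,1]),('lid finger back',P-.058*R[:,1]-.04*R[:,2])): print(n,np.round(p,3),pr(p),'crop',(pr(p)-[220,100])*4)
y=(ey+ez)/2**.5; z=(-ey+ez)/2**.5
for a in(-.04,.04): print('tin top lid corner',(pr(G+(.006+a)*ex+.11*y+.038*z)-[220,100])*4, 'bottom lid corner',(pr(G+(.006+a)*ex+.0*y+.038*z)-[220,100])*4)
W=cloud(im)
for c in [(250,190),(250,205),(240,180),(265,110),(260,225)]:
    print(c,W[100+c[1]//4,220+c[0]//4].round(3))
E
```

```text
tcp [0.513 0.186 0.104] [283.5 159.6] crop [254.  238.4]
lid tip [0.51  0.157 0.136] [286.  153.4] crop [264.  213.6]
bot tip [0.515 0.214 0.071] [281.2 165.4] crop [244.8 261.6]
lid finger back [0.518 0.176 0.173] [285.3 135.2] crop [261.2 140.8]
tin top lid corner [184.  223.2] bottom lid corner [227.6 400.4]
tin top lid corner [312.  199.6] bottom lid corner [356.8 372.4]
(250, 190) [0.502 0.159 0.154]
(250, 205) [0.529 0.238 0.098]
(240, 180) [0.532 0.258 0.105]
(265, 110) [0.525 0.186 0.189]
(260, 225) [0.513 0.175 0.119]
```

Call:
carry_out:
  increments:
    - [-0.2, -1.3, -1.2, 0, 1]
    - [-0.2, -1.3, -1.1, 0, 1]
    - [0, 0, 0, 0, 0]
    - [0, 0, 0, 0, 0]
    - [0, 0, 0, 0, 0]

```text
clock: 17.38
ee_pos: [0.5091, 0.1606, 0.0815]
eef_rot: [-0.226, -2.694, 1.206]
ft_force: [-0.3, 0.0, 0.2]
opening: 0.747
```

Call:
carry_out:
  increments:
    - [0, 0, 0, 0, 0]
    - [0, 0, 0, 0, 0]

```text
clock: 17.62
ee_pos: [0.5089, 0.1603, 0.0814]
eef_rot: [-0.226, -2.694, 1.206]
ft_force: [0.3, 0.2, 0.5]
opening: 0.514
```

```bash
python3 - <<'E'
from h import *
st()
im=shot('side','side3'); c=im['pixels'][100:240,220:360,::-1]; cv2.imwrite('pics/c3.png',cv2.resize(c,None,fx=4,fy=4,interpolation=cv2.INTER_CUBIC))
E
```

```text
t 17.625 p [0.509 0.16  0.081] open 0.514 F [0.275 0.244 0.51 ] q [-1.001  0.82   0.492  1.417  0.186  1.645  0.828]
toolz [-0.226 -0.722 -0.654] tilt deg 49.148962376829786 tilt az -107.3826965935528 jaw y [ 0.064  0.659 -0.749] az 84.4254207431702
```

View pics/c3.png

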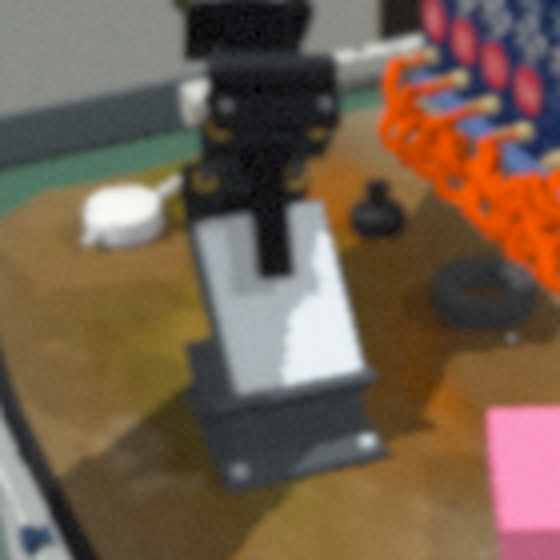

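Call:
carry_out:
  increments:
    - [0, 0, 0, 0, 0]
    - [0, 0, 0, 0, 0]
    - [0, 0, 0, 0, 0]
    - [0, 0, 2, 0, 0]
    - [0, 0, 4, 0, 0]

```text
clock: 18.3
ee_pos: [0.5083, 0.1598, 0.1422]
eef_rot: [-0.226, -2.691, 1.208]
ft_force: [-0.1, 0.5, -2.1]
opening: 0.433
```

```bash
python3 fit2.py >/dev/null; python3 - <<'E'
from h import *
st()
im=shot('side','side4'); c=im['pixels'][80:240,210:370,::-1]; cv2.imwrite('pics/c4.png',cv2.resize(c,None,fx=3.5,fy=3.5,interpolation=cv2.INTER_CUBIC))
E
OMP_NUM_THREADS=1 timeout 200 python3 - <<'E'
from b4 import *
import json
if __name__=='__main__':
    q=telemetry.read_state()['q']; print('now',desc(q))
    s=search(q,T=42,levels=8,tmax=45); json.dump(s,open('sols.json','w'))
    for a in s[-6:]: print(round(a[0],1),a[1],a[2])
E
```

```text
t 18.3 p [0.508 0.16  0.142] open 0.433 F [-0.109  0.512 -2.056] q [-1.013  0.749  0.515  1.395  0.215  1.731  0.864]
toolz [-0.227 -0.723 -0.652] tilt deg 49.273768054855246 tilt az -107.46628132367424 jaw y [ 0.063  0.658 -0.751] az 84.51813351322483
now p [0.511 0.16  0.148] tilt 49.0 head -107 yaz 84 yel -48.4 xel 5.6 q [-1.01  0.74  0.52  1.39  0.22  1.74  0.87]
0 79.9 p [0.449 0.103 0.352] tilt 35.1 head -142 yaz 30 yel -34.8 xel -3.8 q [-0.84  0.4   0.59  1.31  0.03  2.06  0.32] 0
1 65.4 p [0.394 0.09  0.452] tilt 20.6 head 172 yaz -21 yel -20.1 xel -4.1 q [-0.43  0.07  0.22  1.35 -0.16  2.06 -0.61] 2
2 53.0 p [0.567 0.117 0.499] tilt 10.0 head -128 yaz -18 yel -3.5 xel -9.3 q [-0.47  0.38  0.23  0.85  0.02  2.06 -0.55] 6
3 36.4 p [0.634 0.054 0.661] tilt 24.7 head -53 yaz -9 yel 18.4 xel -15.9 q [-0.59  0.48  0.65  0.43  0.07  2.06 -0.2 ] 15
4 18.4 p [ 0.543 -0.039  0.689] tilt 33.0 head -78 yaz -57 yel 31.3 xel -9.6 q [-0.95  0.46  1.34  0.66  0.05  2.06 -0.72] 24
5 2.2 p [ 0.482 -0.191  0.69 ] tilt 41.1 head -104 yaz -107 yel 41.1 xel 1.6 q [-0.78  0.46  1.34  0.76  0.28  2.06 -1.21] 34
36.4 3 [[0.0, 0.0, 6.0, -0.18], [4.1, 0.9, 4.0, 0.0], [0.0, 0.0, 6.0, -0.18], [4.2, 0.4, 4.0, 0.0]]
36.6 3 [[0.0, 0.0, 6.0, -0.18], [5.8, 1.3, 0.0, 0.0], [0.0, 0.0, 6.0, -0.18], [4.1, 0.8, 4.0, 0.0]]
18.4 4 [[0.0, 0.0, 6.0, -0.18], [4.1, 0.9, 4.0, 0.0], [0.0, 0.0, 6.0, -0.18], [4.2, 0.4, 4.0, 0.0], [0.0, 0.0, 6.0, -0.18]]
19.6 4 [[0.0, 0.0, 6.0, -0.18], [4.1, 0.9, 4.0, 0.0], [0.0, 0.0, 6.0, -0.18], [0.0, 0.0, 6.0, -0.18], [4.2, -0.2, 4.0, 0.0]]
2.2 5 [[0.0, 0.0, 6.0, -0.18], [4.1, 0.9, 4.0, 0.0], [0.0, 0.0, 6.0, -0.18], [4.2, 0.4, 4.0, 0.0], [0.0, 0.0, 6.0, -0.18], [0.0, 0.0, 6.0, -0.18]]
6.9 5 [[0.0, 0.0, 6.0, -0.18], [4.1, 0.9, 4.0, 0.0], [0.0, 0.0, 6.0, -0.18], [4.2, 0.4, 4.0, 0.0], [-0.4, 4.2, 4.0, 0.0], [0.0, 0.0, 6.0, -0.18]]
```

View pics/c4.png

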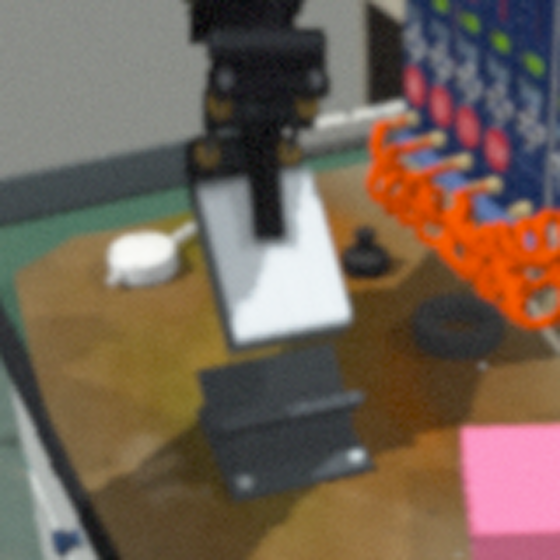

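Call:
carry_out:
  increments:
    - [0, 0, 6, -0.18, 0]
    - [0, 0, 6, -0.18, 0]
    - [0, 0, 6, -0.18, 0]
    - [0, 0, 6, -0.18, 0]
    - [0, 0, 6, -0.18, 0]

```text
clock: 18.98
ee_pos: [0.4759, 0.1811, 0.3195]
eef_rot: [-0.819, -2.626, 0.912]
ft_force: [1.8, -1.3, -9.2]
opening: 0.436
```

```bash
cat > s2.py <<'E'
from b4 import *
import b4,json,sys
XT=6
def cost2(q):
    P,R,_=fkj(q); yz=np.degrees(np.arctan2(R[1,1],R[0,1])); return abs(np.degrees(np.arcsin(R[2,1]))-CFG['T'])+.8*abs(np.degrees(np.arcsin(R[2,0]))-XT)+30*max(0,abs(q[0])-2.2)+.08*abs(yz-60)
b4.cost=cost2
if __name__=='__main__':
    s=telemetry.read_state(); q=s['q']; print(s['clock'],round(s['opening'],3),'now',desc(q))
    s=search(q,T=float(sys.argv[1]),levels=int(sys.argv[2]),tmax=float(sys.argv[3]),nb=80); json.dump(s,open('sols.json','w'))
    for a in s[-4:]: print(round(a[0],1),a[1],a[2])
E
OMP_NUM_THREADS=1 timeout 200 python3 s2.py 42 7 30
```

```text
18.975 0.436 now p [0.476 0.181 0.32 ] tilt 39.2 head -129 yaz 56 yel -39.0 xel 2.5 q [-1.17  0.7   1.02  1.21 -0.13  2.05  0.83]
0 75.9 p [0.416 0.132 0.43 ] tilt 21.4 head -160 yaz 6 yel -20.8 xel -4.9 q [-1.21  0.24  1.02  1.32 -0.15  2.06 -0.09] 0
1 62.7 p [0.425 0.134 0.515] tilt 9.6 head -153 yaz 7 yel -9.0 xel -3.3 q [-1.55  0.15  1.34  1.21 -0.11  2.06 -0.12] 2
2 47.8 p [0.492 0.164 0.612] tilt 5.0 head -14 yaz 7 yel 4.7 xel -1.8 q [-1.16  0.23  1.03  0.87 -0.18  2.06 -0.12] 9
3 30.7 p [0.466 0.158 0.742] tilt 20.7 head 7 yaz 8 yel 20.7 xel -0.6 q [-1.46  0.16  1.34  0.67 -0.16  2.06 -0.11] 16
4 16.0 p [0.208 0.42  0.823] tilt 30.7 head 65 yaz 62 yel 30.7 xel 1.2 q [-2.22  0.11  1.34  0.51 -0.24  2.06  0.  ] 23
5 3.4 p [0.331 0.316 0.877] tilt 41.0 head 72 yaz 57 yel 40.0 xel 7.4 q [-0.86  0.12  0.55  0.36 -0.7   2.06  0.18] 31
16.0 4 [[-1.5, 3.9, 4.0, 0.0], [0.0, 0.0, 6.0, -0.18], [-2.5, 3.4, 4.0, 0.0], [0.0, 0.0, 6.0, 0.18], [0, 0, 6, 0.0]]
16.2 4 [[0.0, 0.0, 6.0, -0.18], [4.0, 1.3, 4.0, 0.0], [0, 0, 6, 0.0], [0, 0, 6, 0.0], [0, 0, 6, 0.0]]
3.4 5 [[0.0, 0.0, 6.0, -0.18], [4.0, 1.3, 4.0, 0.0], [0, 0, 6, 0.0], [-1.3, 4.0, 4.0, 0.0], [0, 0, 6, 0.0], [0.0, 0.0, 6.0, 0.18]]
3.9 5 [[-1.5, 3.9, 4.0, 0.0], [0.0, 0.0, 6.0, -0.18], [-2.5, 3.4, 4.0, 0.0], [0.0, 0.0, 6.0, 0.18], [0.0, 0.0, 6.0, -0.18], [0.0, 0.0, 6.0, 0.18]]
```

Call:
carry_out:
  increments:
    - [0, 0, 6, -0.18, 0]
    - [0, 0, 6, -0.18, 0]
    - [0, 0, 6, -0.18, 0]
    - [0, 0, 6, -0.18, 0]
    - [0, 0, 6, -0.18, 0]

```text
clock: 19.6
ee_pos: [0.433, 0.2211, 0.396]
eef_rot: [-1.111, -2.742, 0.758]
ft_force: [2.4, 0.1, -5.4]
opening: 0.434
```

Call:
carry_out:
  increments:
    - [4, 1.3, 4, 0, 0]
    - [4, 1.3, 4, 0, 0]
    - [4, 1.3, 4, 0, 0]
    - [4, 1.3, 4, 0, 0]
    - [4, 1.3, 4, 0, 0]

```text
clock: 20.23
ee_pos: [0.4755, 0.3026, 0.5283]
eef_rot: [0.891, 2.816, -0.405]
ft_force: [2.9, -0.6, -5.8]
opening: 0.434
```

```bash
OMP_NUM_THREADS=1 timeout 200 python3 s2.py 42 7 25
```

```text
20.225 0.434 now p [0.475 0.303 0.528] tilt 18.1 head -77 yaz 53 yel -12.0 xel -13.4 q [-1.34  0.44  0.96  0.88 -0.05  2.06  0.52]
0 59.4 p [0.453 0.22  0.586] tilt 17.3 head -68 yaz 6 yel 4.9 xel -16.5 q [-1.59  0.34  1.34  0.96 -0.04  2.06 -0.19] 0
1 43.4 p [0.575 0.268 0.679] tilt 26.5 head -30 yaz 12 yel 20.3 xel -16.3 q [-0.98  0.5   0.81  0.39 -0.02  2.06 -0.16] 2
2 27.1 p [0.605 0.169 0.687] tilt 27.5 head -40 yaz -40 yel 27.5 xel 0.2 q [-0.83  0.48  0.74  0.4   0.06  2.06 -0.87] 9
3 13.2 p [0.45  0.236 0.845] tilt 34.8 head 18 yaz 9 yel 34.5 xel 4.0 q [-1.06  0.2   0.7   0.32 -0.08  2.06 -0.28] 17
4 3.0 p [0.297 0.356 0.879] tilt 39.9 head 71 yaz 60 yel 39.3 xel 5.6 q [-0.88  0.13  0.26  0.3  -0.47  2.06  0.1 ] 25
13.2 3 [[0.0, 0.0, 0.0, -0.18], [3.5, 2.3, 4.0, 0.0], [0.0, 0.0, 6.0, -0.18], [0.0, 0.0, 6.0, 0.18]]
14.9 3 [[0.0, 0.0, 6.0, -0.18], [0.0, 0.0, 6.0, -0.18], [4.0, 1.2, 4.0, 0.0], [0.0, 0.0, 6.0, 0.18]]
3.0 4 [[0.0, 0.0, 6.0, -0.18], [0.0, 0.0, 6.0, -0.18], [-1.7, 5.8, 0.0, 0.0], [0.0, 0.0, 6.0, 0.18], [0.0, 0.0, 6.0, 0.18]]
3.9 4 [[0.0, 0.0, 0.0, -0.18], [0.0, 0.0, 6.0, -0.18], [2.1, -3.6, 4.0, 0.0], [0.0, 0.0, 6.0, 0.18], [0.0, 0.0, 6.0, 0.18]]
```

Call:
carry_out:
  increments:
    - [0, 0, 0, -0.18, 0]
    - [0, 0, 0, -0.18, 0]
    - [0, 0, 0, -0.18, 0]
    - [0, 0, 0, -0.18, 0]
    - [0, 0, 0, -0.18, 0]

```text
clock: 20.85
ee_pos: [0.4694, 0.2673, 0.4686]
eef_rot: [2.108, 2.173, -0.407]
ft_force: [-0.2, -0.8, -1.6]
opening: 0.431
```

Call:
carry_out:
  increments:
    - [0, 0, 6, -0.18, 0]
    - [0, 0, 6, -0.18, 0]
    - [0, 0, 6, -0.18, 0]
    - [0, 0, 6, -0.18, 0]
    - [0, 0, 6, -0.18, 0]

```text
clock: 21.48
ee_pos: [0.4333, 0.2466, 0.5833]
eef_rot: [2.706, 1.367, 0.01]
ft_force: [-0.7, 0.4, -2.7]
opening: 0.435
```

```bash
OMP_NUM_THREADS=1 timeout 200 python3 s2.py 42 6 20
```

```text
21.475 0.435 now p [0.433 0.247 0.583] tilt 6.3 head -60 yaz -36 yel 5.8 xel -2.5 q [-1.58  0.25  1.25  0.98 -0.14  2.06 -1.04]
0 28.4 p [0.422 0.241 0.732] tilt 19.0 head 29 yaz 15 yel 18.5 xel 4.3 q [-1.67  0.12  1.34  0.71 -0.19  2.06 -0.2 ] 0
1 13.8 p [0.404 0.237 0.839] tilt 33.0 head 28 yaz 14 yel 32.2 xel 6.4 q [-1.6   0.13  1.34  0.46 -0.26  2.06 -0.2 ] 2
2 2.8 p [0.346 0.267 0.882] tilt 43.9 head 74 yaz 64 yel 43.5 xel 4.8 q [-0.65  0.08  0.5   0.43 -0.84  2.06  0.38] 10
13.8 1 [[0.0, 0.0, 6.0, 0.18], [0, 0, 6, 0.0]]
15.1 1 [[0.0, 0.0, 6.0, 0.18], [0.0, 0.0, 6.0, 0.18]]
2.8 2 [[0.0, 0.0, 6.0, 0.18], [0, 0, 6, 0.0], [0.0, 0.0, 6.0, 0.18]]
5.7 2 [[0.0, 0.0, 6.0, 0.18], [0, 0, 6, 0.0], [-3.6, -2.1, 4.0, 0.0]]
```

Now past upright. Continue.

Call:
carry_out:
  increments:
    - [0, 0, 6, 0.18, 0]
    - [0, 0, 6, 0.18, 0]
    - [0, 0, 6, 0.18, 0]
    - [0, 0, 6, 0.18, 0]
    - [0, 0, 6, 0.18, 0]

```text
clock: 22.1
ee_pos: [0.3945, 0.2897, 0.7168]
eef_rot: [1.704, 2.488, 0.427]
ft_force: [1.4, 0.2, -3.5]
opening: 0.436
```

Call:
carry_out:
  increments:
    - [0, 0, 6, 0, 0]
    - [0, 0, 6, 0, 0]
    - [0, 0, 6, 0, 0]
    - [0, 0, 6, 0, 0]
    - [0, 0, 6, 0, 0]

```text
clock: 22.72
ee_pos: [0.3864, 0.282, 0.8208]
eef_rot: [1.634, 2.369, 0.742]
ft_force: [-0.2, 0.7, -1.9]
opening: 0.434
```

```bash
cat > e2.py <<'E'
from tr import *
def endtarget(R,XO=.006,lift=0):
    yt=np.arctan2(ey[1],ey[0]); dy=yt-np.arctan2(R[1,1],R[0,1]); R2=Ro.from_rotvec([0,0,dy]).as_matrix()@R
    return dy,R2
s=telemetry.read_state(); q=s['q']; print(s['clock'],round(s['opening'],3),desc(q))
dy,R2=endtarget(fkj(q)[1])
y=(-ey+ez)/2**.5; z=(-ey-ez)/2**.5; g=G+.01*ex+.08*y-.019*z; tcp=g+PZ*R2[:,2]
print('place tcp',tcp,'skew sin',R2[:,2]@ex)
goto.force=0
for n in range(0,9,2):
    a=run(q,[[0,0,6,0]]*n); qq,r=goto(a,tcp+[0,-.0,.10],R2,v=False,step=5.5,yr=.18); print(n,desc(a),'->',len(r),desc(qq))
E
python3 e2.py
```

```text
22.725 0.434 p [0.386 0.282 0.821] tilt 30.5 head 37 yaz 18 yel 29.2 xel 7.9 q [-1.45  0.1   0.92  0.49 -0.14  2.06 -0.28]
place tcp [0.50106933 0.09534458 0.07588828] skew sin -0.1578698634333599
0 p [0.386 0.282 0.821] tilt 30.5 head 37 yaz 18 yel 29.2 xel 7.9 q [-1.45  0.1   0.92  0.49 -0.14  2.06 -0.28] -> 30 p [0.498 0.096 0.177] tilt 25.8 head 72 yaz 84 yel 25.3 xel -4.7 q [-1.55 -0.5   1.34  2.04  0.11  1.    1.22]
2 p [0.38  0.277 0.852] tilt 34.6 head 37 yaz 18 yel 33.1 xel 8.9 q [-1.41  0.1   0.92  0.41 -0.17  2.06 -0.28] -> 31 p [0.498 0.095 0.178] tilt 28.2 head 72 yaz 84 yel 27.7 xel -5.1 q [-1.52 -0.5   1.34  2.06  0.06  0.97  1.27]
4 p [0.373 0.272 0.881] tilt 38.6 head 37 yaz 17 yel 36.9 xel 9.8 q [-1.36  0.11  0.92  0.33 -0.21  2.06 -0.28] -> 33 p [0.498 0.095 0.178] tilt 30.4 head 71 yaz 84 yel 29.8 xel -5.6 q [-1.49 -0.5   1.34  2.07  0.01  0.95  1.32]
6 p [0.365 0.266 0.908] tilt 42.5 head 37 yaz 16 yel 40.5 xel 10.6 q [-1.3   0.12  0.91  0.25 -0.27  2.06 -0.28] -> 35 p [0.498 0.096 0.178] tilt 32.3 head 71 yaz 84 yel 31.6 xel -6.0 q [-1.46 -0.5   1.34  2.09 -0.03  0.93  1.36]
8 p [0.355 0.259 0.934] tilt 46.3 head 37 yaz 14 yel 44.0 xel 11.3 q [-1.21  0.13  0.91  0.17 -0.35  2.06 -0.29] -> 37 p [0.498 0.096 0.178] tilt 33.9 head 70 yaz 84 yel 33.1 xel -6.6 q [-1.44 -0.5   1.34  2.1  -0.06  0.9   1.4 ]
```

```bash
cat > e3.py <<'E'
from e2 import *
import itertools
print('----'); res=[]
ytz=np.arctan2(ey[1],ey[0])
def leg(q,tgt,step,yawgoal=True,nmax=30,tol=2,yr=.18):
    rows=[]
    for i in range(nmax):
        P,Rr,_=fkj(q); d=(np.array(tgt)-P)*100; n=np.linalg.norm(d); yaw=(ytz-np.arctan2(Rr[1,1],Rr[0,1])+np.pi)%(2*np.pi)-np.pi
        yw=float(np.clip(yaw,-yr,yr)) if yawgoal else 0.
        if n<tol and (not yawgoal or abs(yaw)<.03): break
        d=d*min(1,step/max(n,1e-6)); inc=[*map(float,np.round(d,1)),round(yw,2)]; q=row(q,inc); rows.append(inc)
    return q,rows
fin=tcp+[0,0,.10]
for n in (0,4,6):
  a=run(q,[[0,0,6,0]]*n)
  for via in ([.25,.3,.6],[.3,.2,.6],[.4,.0,.6],[.5,-.1,.5],[.45,-.2,.5],[.35,.1,.4],[.35,.3,.4],[.6,.3,.5],[.6,.1,.5],[.5,.3,.3],[.3,-.2,.5],[.55,.3,.7]):
    for yg in (True,False):
      b,r1=leg(a,via,6,yg,nmax=20,tol=5); c,r2=leg(b,fin,5.5,True,nmax=35,tol=.5)
      R=fkj(c)[1]; e=np.linalg.norm(fkj(c)[0]-fin); yl=np.degrees(np.arcsin(R[2,1])); sk=R[:,2]@ex
      res.append((abs(yl-42)+100*abs(sk+.158)+(n+len(r1)+len(r2))*.7+e*300,n,via,yg,len(r1),len(r2),desc(c),sk,r1,r2))
res.sort(key=lambda t:t[0])
for r in res[:6]: print(r[:8])
print(res[0][8:])
E
python3 e3.py | sed -n '/----/,$p'
```

```text
----
(np.float64(20.85081822095875), 4, [0.55, 0.3, 0.7], True, 7, 10, 'p [0.501 0.097 0.18 ] tilt 39.8 head 100 yaz 84 yel 38.7 xel 7.8 q [-0.36  0.31  0.59  1.82 -0.81  1.46  2.04]', np.float64(-0.17362318458207227))
(np.float64(21.3466722178621), 4, [0.35, 0.1, 0.4], True, 9, 7, 'p [0.501 0.095 0.176] tilt 35.9 head 100 yaz 84 yel 34.9 xel 7.6 q [-0.77  0.43  1.09  1.85 -0.91  1.54  2.11]', np.float64(-0.15990257836170324))
(np.float64(22.302848816943964), 6, [0.55, 0.3, 0.7], True, 7, 10, 'p [0.501 0.097 0.181] tilt 43.1 head 101 yaz 84 yel 41.7 xel 8.8 q [-0.36  0.37  0.64  1.81 -0.86  1.53  2.1 ]', np.float64(-0.20271708513024908))
(np.float64(22.442922133875534), 4, [0.6, 0.3, 0.5], True, 8, 8, 'p [0.501 0.096 0.176] tilt 38.5 head 102 yaz 84 yel 37.1 xel 8.8 q [-0.75  0.51  1.13  1.82 -0.98  1.63  2.18]', np.float64(-0.19115095044160732))
(np.float64(23.590558837380005), 4, [0.5, 0.3, 0.3], True, 10, 5, 'p [0.501 0.095 0.176] tilt 37.7 head 103 yaz 84 yel 36.1 xel 9.2 q [-0.75  0.51  1.11  1.82 -0.96  1.62  2.16]', np.float64(-0.20054195672618222))
(np.float64(23.59384658525377), 4, [0.4, 0.0, 0.6], False, 7, 10, 'p [0.501 0.096 0.176] tilt 34.4 head 101 yaz 84 yel 33.3 xel 7.5 q [-0.79  0.42  1.09  1.84 -0.88  1.52  2.09]', np.float64(-0.15888758361951574))
([[4.2, 0.7, -4.3, 0.18], [4.1, 0.6, -4.3, 0.18], [4.2, 0.6, -4.3, 0.18], [4.6, 0.5, -3.8, 0.18], [2.2, 0.0, -0.7, 0.18], [0.6, -0.1, 0.6, 0.18], [0.9, -0.6, 1.5, 0.11]], [[-0.4, -2.1, -5.1, -0.0], [-0.4, -2.1, -5.1, -0.0], [-0.4, -2.1, -5.1, -0.0], [-0.4, -2.1, -5.0, -0.0], [-0.4, -2.1, -5.0, -0.0], [-0.4, -2.1, -5.0, -0.0], [-0.4, -2.1, -5.0, -0.0], [-0.5, -2.2, -5.0, -0.0], [-0.4, -2.1, -5.1, -0.0], [-0.5, -2.2, -5.0, -0.0]])
```

Call:
carry_out:
  increments:
    - [0, 0, 6, 0, 0]
    - [0, 0, 6, 0, 0]
    - [0, 0, 6, 0, 0]
    - [0, 0, 6, 0, 0]
    - [0, 0, 6, 0, 0]

```text
clock: 23.35
ee_pos: [0.3698, 0.2698, 0.9128]
eef_rot: [1.542, 2.237, 1.021]
ft_force: [0.4, 0.3, -2.8]
opening: 0.435
```

Call:
carry_out:
  increments:
    - [4.2, 0.6, -4.3, 0.18, 0]
    - [4.2, 0.6, -4.3, 0.18, 0]
    - [4.2, 0.6, -4.3, 0.18, 0]
    - [4.2, 0.5, -4, 0.18, 0]
    - [1.5, 0, -0.7, 0.18, 0]

```text
clock: 23.98
ee_pos: [0.4937, 0.2958, 0.7862]
eef_rot: [0.836, 2.811, 1.113]
ft_force: [-1.0, 2.5, -1.6]
opening: 0.435
```

```bash
cat > e4.py <<'E'
from tr import *
import sys
ytz=np.arctan2(ey[1],ey[0])
s=telemetry.read_state(); q=s['q']; print(s['clock'],round(s['opening'],3),'F',s['ft_force'].round(1),desc(q))
R=fkj(q)[1]; R2=Ro.from_rotvec([0,0,ytz-np.arctan2(R[1,1],R[0,1])]).as_matrix()@R
print('skew',R2[:,2]@ex,'yaw left',ytz-np.arctan2(R[1,1],R[0,1]))
# tin pose held: tin z=-tooly ; in V at its tilt: 
def target(R2,XO=.01,GYt=.0250+.055):
    tz=-R2[:,1]; b=np.arcsin(-tz[2]) # lid down angle
    th=np.pi/4-b  # rotation short of final (toward upright)
    ty=np.cross(tz,ex); 
    # corner L (lid-side bottom, z=38,y=-55) on... seated final: L at groove; tin back-bottom corner T (z=0) on +y wing at 38 up
    # rotated upright by th: L moves up -y wing by 38 sin th, T at 38cos th on +y wing
    L=G+XO*ex+.038*np.sin(th)*(-ey+ez)/2**.5
    org_mid=L-.019*tz   # mid thickness at y=-55
    g=org_mid+GYt*ty
    return g+PZ*R2[:,2],np.degrees(th)
t,th=target(R2); print('short by deg',th,'seat tcp',t,'delta cm',(t-s['ee_pos'])*100)
for XX in (.10,):
  fin=t+[0,0,XX]; a=q; rows=[]
  for i in range(30):
    P,Rr,_=fkj(a); d=(fin-P)*100; n=np.linalg.norm(d); yaw=(ytz-np.arctan2(Rr[1,1],Rr[0,1])+np.pi)%(2*np.pi)-np.pi
    if n<.3 and abs(yaw)<.02: break
    d=d*min(1,5.5/max(n,1e-6)); inc=[*map(float,np.round(d,1)),round(float(np.clip(yaw,-.18,.18)),2)]; a=row(a,inc); rows.append(inc)
  print(len(rows),desc(a),'skew',fkj(a)[1][:,2]@ex); print(rows)
E
python3 e4.py
```

```text
23.975 0.435 F [-1.   2.5 -1.6] p [0.494 0.296 0.786] tilt 41.6 head 73 yaz 52 yel 39.6 xel 10.7 q [-0.89  0.26  1.11  0.62 -1.08  1.96  0.5 ]
skew -0.2401104565997678 yaw left 0.5651217177468466
short by deg 5.400905704376535 seat tcp [0.50022612 0.10227221 0.08429454] delta cm [  0.64767349 -19.35237993 -70.19536819]
12 p [0.5   0.102 0.185] tilt 41.5 head 106 yaz 84 yel 39.5 xel 10.7 q [-0.52  0.42  0.82  1.78 -0.88  1.6   2.1 ] skew -0.24349411547352026
[[0.1, -1.7, -5.2, 0.18], [0.0, -1.7, -5.2, 0.18], [0.1, -1.7, -5.2, 0.18], [0.1, -1.7, -5.2, 0.03], [0.1, -1.7, -5.2, -0.0], [0.0, -1.7, -5.2, -0.0], [0.0, -1.7, -5.2, -0.0], [0.1, -1.7, -5.2, -0.0], [0.0, -1.7, -5.2, -0.0], [0.1, -1.6, -5.3, -0.0], [0.0, -1.7, -5.2, -0.0], [0.0, -0.9, -2.9, -0.0]]
```

Call:
carry_out:
  increments:
    - [0.1, -1.7, -5, 0.18, 0]
    - [0, -1.7, -5, 0.18, 0]
    - [0.1, -1.7, -5, 0.18, 0]
    - [0, -1.7, -5, 0.03, 0]
    - [0.1, -1.7, -5, 0, 0]

```text
clock: 24.6
ee_pos: [0.4964, 0.2113, 0.5405]
eef_rot: [-0.039, -2.775, -1.015]
ft_force: [0.4, -1.2, -1.3]
opening: 0.435
```

Call:
carry_out:
  increments:
    - [0, -1.7, -5, 0, 0]
    - [0.1, -1.7, -5, 0, 0]
    - [0, -1.7, -5, 0, 0]
    - [0.1, -1.7, -5, 0, 0]
    - [0, -1.7, -5, 0, 0]

```text
clock: 25.22
ee_pos: [0.4982, 0.1273, 0.2915]
eef_rot: [-0.037, -2.775, -1.017]
ft_force: [0.2, 1.2, -3.0]
opening: 0.433
```

```bash
python3 e4.py; python3 - <<'E'
from h import *
im=shot('side','side5'); c=im['pixels'][40:240,200:400,::-1]; cv2.imwrite('pics/c5.png',cv2.resize(c,None,fx=3,fy=3,interpolation=cv2.INTER_CUBIC))
E
```

```text
25.225 0.433 F [ 0.2  1.2 -3. ] p [0.498 0.127 0.291] tilt 41.6 head 104 yaz 84 yel 39.7 xel 10.5 q [-0.59  0.26  0.81  1.69 -0.82  1.67  1.87]
skew -0.23664363689587029 yaw left 0.012270861673173039
short by deg 5.323379866278381 seat tcp [0.50028714 0.10223136 0.08421251] delta cm [  0.21023165  -2.50507221 -20.72799612]
2 p [0.5   0.102 0.185] tilt 41.6 head 105 yaz 84 yel 39.7 xel 10.5 q [-0.5   0.41  0.78  1.78 -0.87  1.58  2.09] skew -0.23524592636122096
[[0.1, -1.3, -5.4, 0.01], [0.1, -1.2, -5.3, 0.0]]
```

View pics/c5.png

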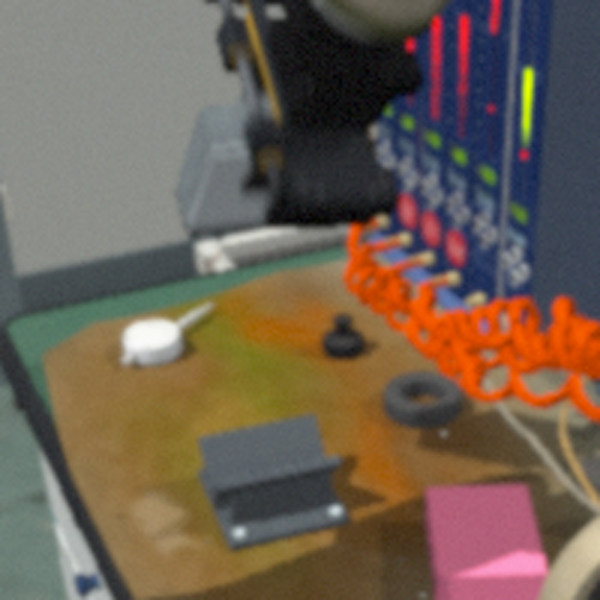

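Call:
carry_out:
  increments:
    - [0.1, -1.2, -5, 0.01, 0]
    - [0.1, -1.3, -5, 0, 0]
    - [0, 0, -4, 0, 0]
    - [0, 0, -3, 0, 0]
    - [0, 0, -1.5, 0, 0]

```text
clock: 25.9
ee_pos: [0.5008, 0.1037, 0.1069]
eef_rot: [-0.024, -2.77, -1.014]
ft_force: [-0.7, 0.5, -2.5]
opening: 0.434
```

```bash
python3 e4.py | head -3; python3 - <<'E'
from h import *
im=shot('side','side6'); c=im['pixels'][100:240,220:360,::-1]; cv2.imwrite('pics/c6.png',cv2.resize(c,None,fx=4,fy=4,interpolation=cv2.INTER_CUBIC))
E
```

```text
25.9 0.434 F [-0.7  0.5 -2.5] p [0.501 0.104 0.107] tilt 41.6 head 105 yaz 84 yel 39.7 xel 10.6 q [-0.46  0.52  0.74  1.83 -0.95  1.5   2.21]
skew -0.23896533875499612 yaw left 0.0037393880772222943
short by deg 5.341537640029603 seat tcp [0.50024432 0.10223938 0.08423705] delta cm [-0.05489778 -0.1412041  -2.27122462]
```

View pics/c6.png

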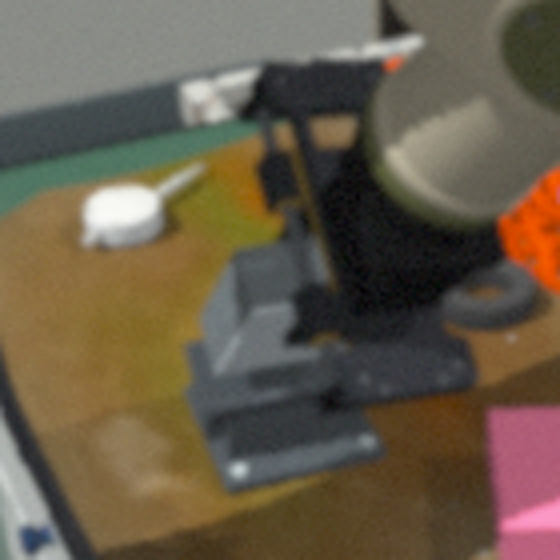

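Call:
carry_out:
  increments:
    - [0, -0.1, -0.8, 0, 0]
    - [0, 0, -0.5, 0, 0]
    - [0, 0, -0.4, 0, 0]
    - [0, 0, 0, 0, 0]

```text
clock: 26.45
ee_pos: [0.5009, 0.1026, 0.0899]
eef_rot: [-0.025, -2.771, -1.015]
ft_force: [0.2, 0.2, -2.0]
opening: 0.432
```

Call:
carry_out:
  increments:
    - [0, 0, -0.3, 0, 0]
    - [0, 0, -0.2, 0, 0]
    - [0, 0, 0, 0, 0]

```text
clock: 26.82
ee_pos: [0.5012, 0.1026, 0.0867]
eef_rot: [-0.024, -2.771, -1.019]
ft_force: [-3.8, -4.1, 11.8]
opening: 0.43
```

Call:
carry_out:
  increments:
    - [0, 0, -0.1, 0, 0.5]
    - [0, 0, 0, 0, 0.6]
    - [0, 0, 0, 0, 0.8]
    - [0, 0, 0, 0, 1]
    - [0, 0, 0, 0, 1]

```text
clock: 27.45
ee_pos: [0.5009, 0.1027, 0.0839]
eef_rot: [-0.025, -2.771, -1.015]
ft_force: [0.2, 0.2, -0.1]
opening: 0.852
```

```bash
python3 - <<'E'
from h import *
s,R=st(); print('retreat per cm', -R[:,2])
im=shot('side','side7'); c=im['pixels'][100:240,220:360,::-1]; cv2.imwrite('pics/c7.png',cv2.resize(c,None,fx=4,fy=4,interpolation=cv2.INTER_CUBIC))
E
```

```text
t 27.45 p [0.501 0.103 0.084] open 0.852 F [ 0.242  0.195 -0.055] q [-0.447  0.561  0.728  1.843 -0.97   1.476  2.246]
toolz [-0.172  0.641 -0.748] tilt deg 41.61848529146928 tilt az 105.01583192902515 jaw y [0.081 0.766 0.638] az 83.9688237615497
retreat per cm [ 0.172 -0.641  0.748]
```

View pics/c7.png

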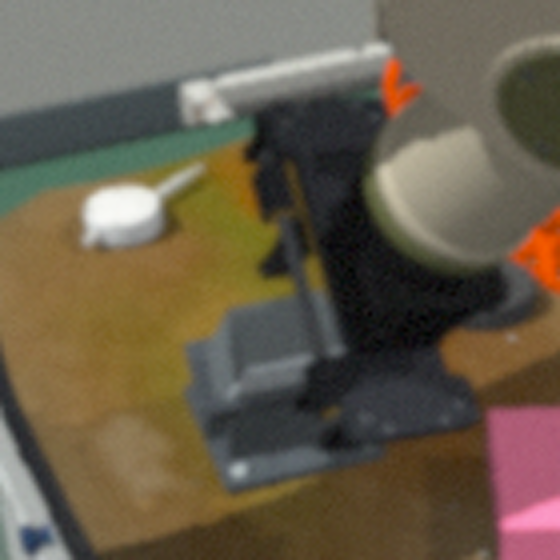

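Call:
carry_out:
  increments:
    - [0, 0, 0, 0, 1]
    - [0.2, -1, 1.1, 0, 1]
    - [0.3, -1.3, 1.5, 0, 1]
    - [0.5, -1.9, 2.2, 0, 1]
    - [0.5, -1.9, 2.2, 0, 1]

```text
clock: 28.12
ee_pos: [0.5163, 0.0398, 0.1557]
eef_rot: [-0.026, -2.772, -1.014]
ft_force: [0.4, 0.0, 0.1]
opening: 1.002
```

Call:
carry_out:
  increments:
    - [0.5, -1.9, 2.2, 0, 1]
    - [0.3, -1.3, 2, 0, 1]
    - [0, 0, 4, 0, 1]
    - [0, 0, 5, 0, 1]
    - [0, 0, 5, 0, 1]

```text
clock: 28.75
ee_pos: [0.5235, 0.0082, 0.3385]
eef_rot: [-0.027, -2.772, -1.014]
ft_force: [0.7, -0.2, -0.2]
opening: 1.002
```

```bash
python3 - <<'E'
from h import *
st()
im=shot('side','side8'); c=im['pixels'][100:240,220:360,::-1]; a=cv2.resize(c,None,fx=2.8,fy=2.8,interpolation=cv2.INTER_CUBIC)
im2=shot('top','top8'); c=im2['pixels'][160:260,190:290,::-1]; b=cv2.resize(c,(392,392),interpolation=cv2.INTER_CUBIC)
cv2.imwrite('pics/c8.png',np.hstack([a,b]))
E
```

```text
t 28.75 p [0.523 0.008 0.339] open 1.002 F [ 0.706 -0.182 -0.234] q [-0.35   0.399  0.852  1.464 -0.832  1.917  2.008]
toolz [-0.171  0.641 -0.748] tilt deg 41.555841649340145 tilt az 104.8989938433713 jaw y [0.082 0.766 0.638] az 83.90432793925375
```

View pics/c8.png

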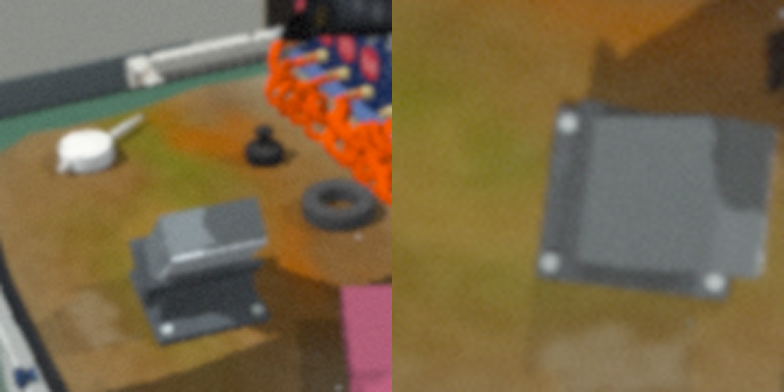

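```bash
python3 - <<'E'
from plan import *
np.set_printoptions(precision=4,suppress=True)
im=load('top8'); W=cloud(im); m=np.zeros((400,640),np.uint8)
# bottom face: crop px /3.92 +offset
poly=np.array([(200+390*0,0)]) if 0 else np.array([[190+(600-392)/3.92,160+130/3.92],[190+(700-392)/3.92,160+130/3.92],[190+(690-392)/3.92,160+265/3.92],[190+(590-392)/3.92,160+255/3.92]]).astype(int)
cv2.fillPoly(m,[poly],1); p=W[m>0]; p=p[~np.isnan(p).any(1)]
for _ in range(3):
    U,S,V=np.linalg.svd(p-p.mean(0),full_matrices=False); n=V[2]*np.sign(V[2,2]); r=(p-p.mean(0))@n; p=p[abs(r)<2.5*r.std()+1e-4]
print(len(p),p.mean(0),n,'tin z angle',np.pi-np.arccos(n[2]),'rms',r.std())
o=G+.055*(-ey+ez)/2**.5+.038*(ey+ez)/2**.5; print('expected origin plane offset',(p.mean(0)-o)@n)
q=W.reshape(-1,3); q=q[~np.isnan(q).any(1)]; k=(abs((q-p.mean(0))@n)<.004)&(np.linalg.norm(q-p.mean(0),axis=1)<.09); q=q[k]; d=(q-o)@ex; s=(q-o)@((-ey+ez)/2**.5); print('x extent',np.percentile(d,[1,99]),'slope extent',np.percentile(s,[1,99]))
az=np.degrees(np.arctan2(n[1],n[0])); print('az',az,'exp 84.2')
E
```

```text
890 [0.4961 0.1208 0.0841] [0.0743 0.7049 0.7054] tin z angle 2.3538224941106023 rms 0.0011755991903549857
expected origin plane offset -0.0006921601470216465
x extent [-0.0389  0.0414] slope extent [-0.0571  0.0563]
az 83.98039641392351 exp 84.2
```

```bash
python3 -c "
from plant import workorder
print(workorder.close_job())"
```

```text
the job is handed in; nothing more can be done
None
```

The tin now sits in the V-rest leaning the other way, lid against the -y wing. The fingers are off it, and I handed the job in at about 29 s of the allowed 38.

- **Method:** I pinched lid and tin together and lifted the tin clear of the rest. I turned it past upright in the air, to about 120–130° from lid-up, and set it back and let go. The moves can't tilt the tool directly, so I got the tilt by pushing the arm against its reach and joint limits. The last 5° or so was the tin settling onto the wing as the fingers opened.
- **Last checks (top camera depth):**

| Check | Measured | Required or expected |
|---|---|---|
| Tin z axis from vertical | 2.354 rad | 2.18–2.53 rad |
| Alignment with the groove | within about 0.3° | within 10° |
| Offset along the groove | about 1 mm | within 30 mm |
| Bottom face height against where a shut, seated tin should be | 0.7 mm lower | 0 mm |

- **Lid:** the jaw gap stayed at 37–38 mm from grasp to release, and the seated height also fits a shut lid. The lid itself was out of sight underneath at the end, so I did not see it directly.
- **Small tin:** nothing went near it. I did not re-measure its position.
- **Odd reading:** the wrist force read 38 N once at t = 7.4 s, when the gripper was empty and 0.7 m up in the air with the elbow swinging fast. It was gone by the next reading and I took it for inertia.

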